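# Hang the missing shelf bracket and put the die tray up

## Robot

A 6-joint arm with a two-finger parallel gripper is mounted at the origin on the work surface. World frame = base frame: x ahead of the robot, y to its left, z up, the work surface at z = 0. Lengths are in m, angles in rad, forces in N, time in s.
With the tool pointing down it reaches from about 0.375 to 0.9 m from the base axis. Payload 3.1 kg.
Tool frame: the origin (TCP) lies on the front face of the gripper's body, between the roots of the fingers; the fingertips stand 70 mm ahead of it and the grasp point (between the pads) lies 51 mm ahead of it; z points along the fingers, y is the line along which they close (so a half turn about z gives the same grasp; the last joint's range is limited). The gripper opens to 87 mm and grips with 3 to 60 N. Pads are 19 mm wide; open, the fingers measure 117 mm over their backs; the gripper's body (75 mm by 190 mm) begins 51 mm behind the grasp point.
Start: joints at [0.991, 0.527, 1.433, -0, 1.181, -0.178], TCP at [0.244, 0.575, 0.292] pointing down, gripper open.
Joint ranges: [-3.08, 3.08], [-0.75, 2.2], [0.22, 2.44], [-1.43, 4.57], [0, 2.65], [-2.85, 2.85]. Speed limits (rad/s): [2.79, 2.79, 3.14, 3.14, 3.14, 3.14].

## Interface

Orientations are given as a unit quaternion [x, y, z, w].
In Python, from rig import robot, cams, ticket gives the robot as it stands. The module is installed in compiled form; this text tells all that it offers.
- The arm moves only by the shell command python3 -m crank 'ROWS' [FORCE]. ROWS is JSON, a list of rows, each a list of 7 numbers: the shift along the tool's x, y, z in cm, then the turn, a rotation vector about the tool's x, y, z in rad, then the closure, from 0 (fully open) to 1 (shut). A call has 1 to 5 rows; each row shifts and turns the commanded pose from where the row before left it, along the tool's axes as they then stand; what a row does not reach is not made up. A row lasts 1/8 s, in which the tool goes at most 62.5 mm and 10.7 degrees, less where a joint would pass 70% of its speed; a pose out of reach is approached as far as the arm can. A call is refused whole if a number of a shift passes 6.25 or a number of a turn 0.188, either way. A call with a gripper value outside its range is refused whole. The fingers move at their own pace and stop on an object; FORCE is the grip in N (left out, the last holds). Time passes only in rows, so rows that do not move let the fingers close. It gives the time, the measured TCP pose, the force, the opening and the grip force at its end, in the units of the state.
- robot.get_obs(): the state, without advancing time (a new reading comes with each control period).
- cams.camera(name): name is "side" or "top" or "wrist"; returns the picture (480x640x3 uint8, red, green, blue); there is no depth.
- cams.camera_info(name): a dict with "intrinsics" (3x3 intrinsics, pixels), "pose" (4x4, takes a point from camera to world coordinates). Camera axes: x right, y down, z forward; pixel columns grow to the right and rows downward; lengths in m; the calibration is good to about 2 mm. A picture is of the moment at which its call begins: read the wrist's pose just before it. camera_info takes no time and is no camera call; for the wrist camera it gives the pose at the moment of the call.
- ticket.hand_in(): hands the job in; it is judged then, once.
The state is a dict: "time": time; "q": joint angles; "joint_velocities": joint speeds; "joint_torque": joint torques, N m; "position": TCP position; "tool_rot": TCP orientation; "ft_force": force on the tool from outside, world axes, zero at the start; "moment": the same for the moment, N m; "grip_width": finger opening in m; "grip_force": force on a finger pad.
Only numpy, scipy, OpenCV 4.12 (cv2) and the standard library are available. Lean on these libraries where they do the work, as an engineer would, in place of code of your own. Each camera call takes 0.05 s, during which the arm holds its last target. There are 200 camera calls.

## Task

The bench rack has lost its lower shelf: hook the loose teal bracket into the empty slotted upright, level with the bracket already hanging on the other upright, and push it down until it is fully home and its sprung catch locks. Then set the tray of setting dies across the two brackets, flat, square and centred, its long side along the rack and well back on the arms, carrying it level. Leave the wooden last, the jar and the can where they stand.

Things in the scene. Friction and masses are not known exactly. Their poses are not given: they have to be found in the camera images.
- bracket: Loose teal steel shelf bracket, a channel 160 mm long, 30 mm wide (y), 76 mm deep, about 0.4 kg, standing upright on its underside. Origin: middle of its length and width at the underside; flat back at x +80 mm, tip at x -80 mm, z up. Flat top at z 76 mm, parallel sides at y +-15 mm. Underside flat from the back to x -10 mm, then rises to z 46 mm at the tip.
- bracket_mid (a point): Middle of the bracket, 38 mm straight above its origin, 80 mm in front of its flat back; axes as bracket.
- hooks (a point): Centre of the bracket's back (38 mm above its underside), axes as bracket. Four steel hooks stick out 11.5 mm to +x: columns at y +-12 mm, two rows 40 mm apart. Each: neck 5 mm wide, 10 mm high (undersides 8 and 48 mm above the bracket's underside), then a tapered tooth dropping 7 mm below the neck, 5.5 mm behind the back. Red catch prongs stick out 6 mm above the upper hooks.
- catch (a joint): Bracket's sprung safety catch, m: 0 = prongs fully out, up to 0.008 as pressed in to -x (6 N to start, 10 N at 6 mm). The upright's face presses it in while hooking on and it rubs on the way down: push down (about 10 N) with the back kept against the face, and do not let go early or it may spring off. Once fully down the prongs snap out into the upper slots and it is locked.
- upright_free: Empty upright: grey steel post 50 mm wide, 410 mm high, open behind, face 4 mm thick. Origin: foot of the front face, mid-width, on the bench; x goes into the rack, y along it, z up. Two slot columns at y +-12 mm; slots 10 mm wide, 24 mm high, undersides at 60, 100, 140 ... mm (every 40 mm). The wanted bracket's hooks go in the slots at 100 and 140 mm.
- seat (a point): Where bracket_mid must end, fixed to the empty upright: 80 mm in front of its face, 130 mm above the bench; axes as the bracket's when home (x into the upright, z up). The bracket goes in while 7 to 14 mm above this height, straight along x until its back meets the face, then straight down. Home, it hangs with a little play, tip 2 to 7 mm low.
- partner (a point): Middle of the identical bracket hanging fixed on the other upright (same point and axes as bracket_mid). The uprights stand 170 mm apart, faces in one plane; the empty one may be on either side.
- tray_place (a point): Where the middle of the tray's underside best goes: midway between the two brackets, level with their tops (168 mm above the bench), 75 mm in front of the uprights' faces; x goes into the rack, y along it, z up.
- top_shelf (a point): Middle of the front edge, underside, of the fixed clear acrylic shelf above the work: 350 mm up, 290 mm wide, 6 mm thick, reaching 125 mm out from the uprights' faces; axes as tray_place. A hand cannot come straight down under it and must lean back out of the rack. At each upright a 16 mm wide arm below it, underside 342 mm high at its tip (118 mm out) to 322 mm at the face.
- tray: Open plywood tray on the bench, 120 mm (x) by 210 mm (y), walls 5 mm thick, 38 mm high, about 0.35 kg. Origin: centre of the underside, z up. Along its middle (x direction) stands a handle board 10 mm thick (y), 100 mm long at the top, 66 mm high. Either long side may face the rack. Low setting dies lie near its ends.
- tray_mid (a point): Middle of the tray, 33 mm above its underside, inside the handle board; axes as tray.
- last_mid (a point): Bystander: beech shoe last, 200 mm long (x), 70 mm wide, 85 mm high, sole on the bench under the tray place, between the rack's feet (steel bars 56 mm wide, 22 mm high, reaching 170 mm out below each bracket); point 42 mm up at its middle.
- jar_mid (a point): Bystander: amber jar, black cap, 62 mm diameter, 105 mm high; point at its middle.
- can_mid (a point): Bystander: yellow can, 66 mm diameter, 125 mm high; point at its middle.
There are look-alikes about, which are no part of the job. Several things have the shape of the bracket; the one meant has the colours described above. Leave any pink look-alike of the tray alone.

How it is judged:
By the outcome, as a careful person would: the job done as asked, in the order asked, and still so for the second after the job is handed in, with the robot touching nothing.
It also fails if it takes over 64 s, if anything falls off the work surface, if the arm or the gripper's body presses on something with over 40 N, if the wrist force passes 120 N, or if a joint passes its speed limit or range.

## Working session

There is one attempt and no reset: what is moved stays moved. The work goes in short steps, Python scripts to look and compute and a shell command to move; the robot and the scene stay as the last step left them, time stands still between calls to the robot, and variables do not carry over. Pictures are saved under pics/ and viewed, at most 10 in all, crops included, and the job is handed in when it is done.

```bash
mkdir -p pics; python3 - <<'E'
from rig import robot,cams
import cv2,numpy as np
np.set_printoptions(precision=4,suppress=True)
print(robot.get_obs())
for n in("side","top","wrist"):
    i=cams.camera_info(n);print(n,i["intrinsics"],i["pose"])
    im=cams.camera(n);cv2.imwrite(f"pics/{n}0.png",im[:,:,::-1])
E
```

```text
{'time': 0.0, 'q': array([ 0.9905,  0.5285,  1.4339, -0.    ,  1.1814, -0.1785]), 'joint_velocities': array([-0.001 , -0.0013, -0.0001, -0.0009, -0.0006, -0.0023]), 'joint_torque': array([  0.0021, -44.0044, -17.6598,   0.0635,   0.0581,  -0.0002]), 'position': array([0.2441, 0.5747, 0.2913]), 'tool_rot': array([ 0.1996,  0.9799, -0.001 , -0.0004]), 'ft_force': array([-0.524 ,  0.0307,  0.1881]), 'moment': array([ 0.0077, -0.0339, -0.0594]), 'grip_force': 0.0, 'grip_width': 0.08704214072266629}
side [[555.1971   0.     316.7138]
 [  0.     555.1971 237.5621]
 [  0.       0.       1.    ]] [[ 0.7021 -0.4529  0.5495 -0.327 ]
 [-0.712  -0.4349  0.5513 -0.8843]
 [-0.0107 -0.7783 -0.6278  1.2406]
 [ 0.      0.      0.      1.    ]]
top [[465.8511   0.     314.8236]
 [  0.     465.8511 238.8977]
 [  0.       0.       1.    ]] [[-0.018  -0.9981  0.0591  0.4768]
 [-0.9998  0.0186  0.0098 -0.0001]
 [-0.0109 -0.0589 -0.9982  1.4721]
 [ 0.      0.      0.      1.    ]]
wrist [[404.3427   0.     314.1872]
 [  0.     404.3427 236.6676]
 [  0.       0.       1.    ]] [[ 0.3908  0.8837  0.2574  0.1731]
 [ 0.9205 -0.3753 -0.1092  0.6047]
 [ 0.      0.2796 -0.9601  0.383 ]
 [ 0.      0.      0.      1.    ]]
```

View pics/side0.png

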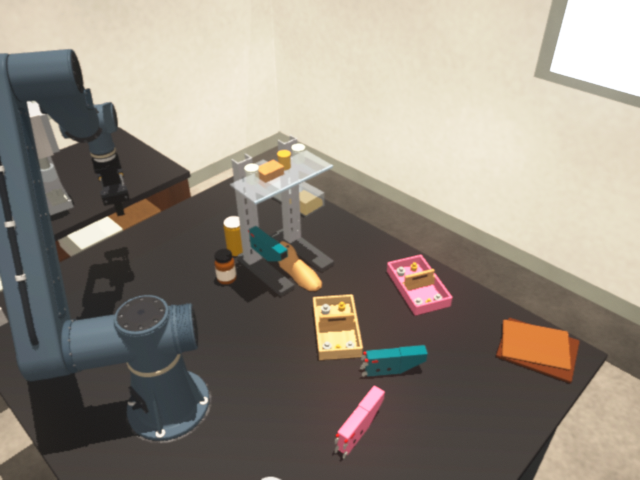

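View pics/top0.png

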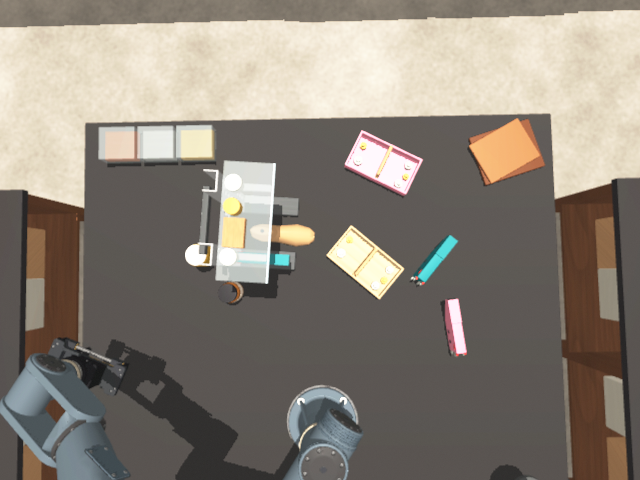

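The top view shows the rack at the left (uprights near (208,180) and (203,252), opening toward image right). The partner bracket is at (282,260), the tray at (365,262) and the loose teal bracket at (437,260) with its hooks at (418,280). Next I'll take enlarged crops.

```bash
python3 - <<'E'
import cv2,numpy as np
t=cv2.imread("pics/top0.png");s=cv2.imread("pics/side0.png")
a=cv2.resize(t[215:305,320:470],None,fx=5,fy=5,interpolation=cv2.INTER_CUBIC)
cv2.imwrite("pics/c1.png",a)
b=cv2.resize(s[130:300,215:345],None,fx=3.5,fy=3.5,interpolation=cv2.INTER_CUBIC)
c=cv2.resize(t[155:310,185:305],None,fx=2.8,fy=2.8,interpolation=cv2.INTER_CUBIC)
o=np.zeros((600,800,3),np.uint8);o[:b.shape[0],:b.shape[1]]=b[:600];o[:c.shape[0],460:460+c.shape[1]]=c
cv2.imwrite("pics/c2.png",o)
E
```

```text
(no output)
```

View pics/c1.png

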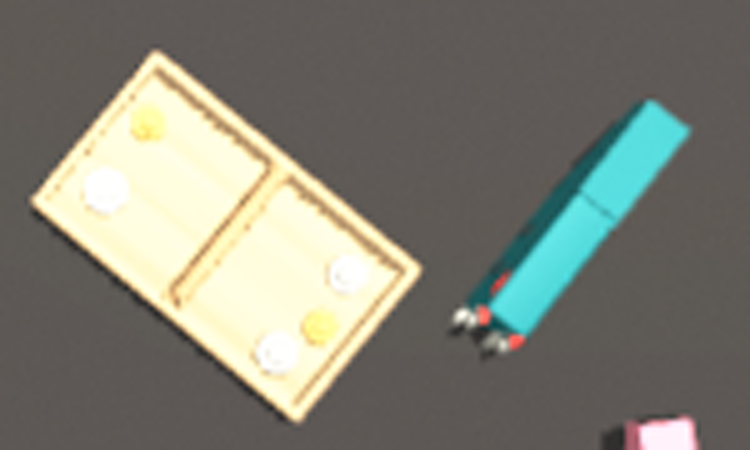

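View pics/c2.png

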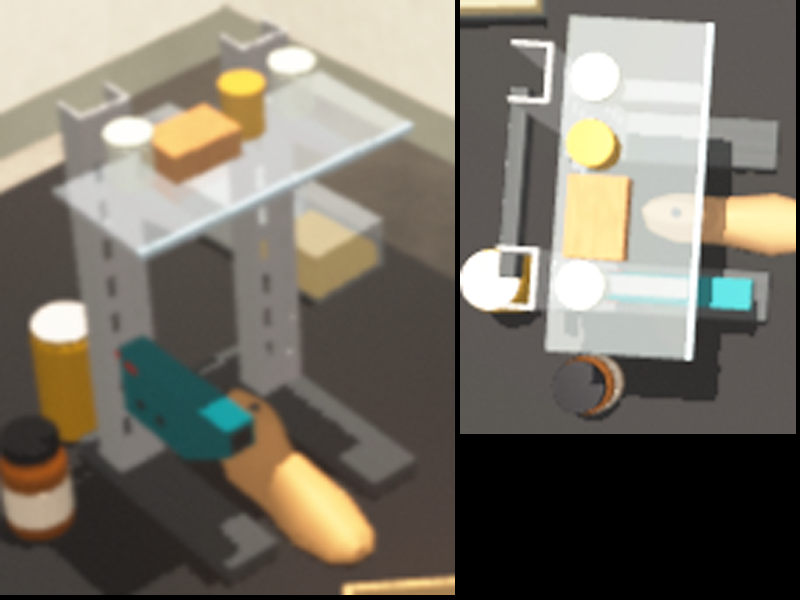

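c1 shows the tray rim corners (155,50), (32,200), (298,422) and (421,268), and the loose bracket's top from tip (650,98)/(691,130) to back (488,305)/(526,340). In c2, the empty upright is the far one, with front top corners at (552,40)/(552,102). The partner upright's corners are (537,247)/(537,310), the shelf front edge runs (713,22) to (691,360), and the partner tip is at (752,278)/(752,310).

```bash
cat > h.py <<'E'
from rig import robot,cams
import numpy as np,cv2
from scipy.spatial.transform import Rotation as R
np.set_printoptions(precision=4,suppress=True)
def ray(n,uv,z,info=None):
    i=info or cams.camera_info(n);K=i["intrinsics"];P=i["pose"]
    d=P[:3,:3]@np.linalg.solve(K,[uv[0],uv[1],1]);o=P[:3,3]
    return o+d*(z-o[2])/d[2]
def proj(n,p,info=None):
    i=info or cams.camera_info(n);K=i["intrinsics"];P=i["pose"]
    c=P[:3,:3].T@(np.asarray(p)-P[:3,3]);q=K@c;return q[:2]/q[2]
def rows(pos,rot,obs=None):
    """shift(cm, tool axes now) and rotvec to a target TCP pose"""
    o=obs or robot.get_obs();r=R.from_quat(o["tool_rot"])
    return r.inv().apply(np.array(pos)-o["position"])*100,(r.inv()*rot).as_rotvec()
E
python3 - <<'E'
from h import *
c1=lambda x,y:((x+.5)/5+320-.5,(y+.5)/5+215-.5)
c2=lambda x,y:((x-460+.5)/2.8+185-.5,(y+.5)/2.8+155-.5)
s2=lambda x,y:((x+.5)/3.5+215-.5,(y+.5)/3.5+130-.5)
def show(n,pts,f,z,cam="top"):
    P=np.array([ray(cam,f(*p),z) for p in pts]);print(n,P[:,:2].tolist(),"mid",P.mean(0)[:2],"edges",np.linalg.norm(np.diff(P,axis=0),axis=1));return P
t=show("tray",[(155,50),(32,200),(298,422),(421,268)],c1,.038)
d=(t[2]+t[3]-t[0]-t[1]);print("tray long dir deg",np.degrees(np.arctan2(d[1],d[0])))
b=show("brk",[(650,98),(691,130),(526,340),(488,305)],c1,.076)
d=(b[2]+b[3]-b[0]-b[1]);print("brk dir to back deg",np.degrees(np.arctan2(d[1],d[0])))
u=show("free",[(552,40),(552,102)],c2,.41)
v=show("part",[(537,247),(537,310)],c2,.41)
d=u.mean(0)-v.mean(0);print("sep",np.linalg.norm(d),np.degrees(np.arctan2(d[1],d[0])))
s=show("shelf",[(713,22),(691,360)],c2,.356);d=s[0]-s[1];print(np.degrees(np.arctan2(d[1],d[0])))
show("ptip",[(752,278),(752,310)],c2,.164)
# side: uprights tops front corners
show("free side",[(243,48),(287,33)],s2,.41,"side")
show("part side",[(82,115),(128,98)],s2,.41,"side")
show("shelf side",[(412,125),(145,250)],s2,.356,"side")
E
```

```text
tray [[0.6039085092172106, -0.09724283872738727], [0.5127274152083579, -0.019538440927468894], [0.37413392953339875, -0.1794282152859193], [0.4666945381714055, -0.2571858354772084]] mid [ 0.4894 -0.1383] edges [0.1198 0.2116 0.1209]
tray long dir deg -130.77280694241213
brk [[0.5660848680957676, -0.39019139860897867], [0.5464457716261724, -0.41397061289041104], [0.42306052831922525, -0.31152638078635264], [0.4442390254929923, -0.2895917738525984]] mid [ 0.495  -0.3513] edges [0.0308 0.1604 0.0305]
brk dir to back deg 140.37628052926405
free [[0.705687175863063, 0.23208614342699496], [0.654139575099576, 0.23237674465647606]] mid [0.6799 0.2322] edges [0.0515]
part [[0.5349437232387224, 0.2453351364993847], [0.48353714527385494, 0.24558994343050686]] mid [0.5092 0.2455] edges [0.0514]
sep 0.17118503078754296 -4.432880489196846
shelf [[0.7302519143355334, 0.1040205840935621], [0.4389076728842321, 0.12658204230587522]] mid [0.5846 0.1153] edges [0.2922]
-4.4281005916716225
ptip [[0.5132563955385671, 0.08613757981496196], [0.4812054997135626, 0.08660874727881965]] mid [0.4972 0.0864] edges [0.0321]
free side [[0.6543872728122971, 0.23455991855054692], [0.6988643759712594, 0.226072806989553]] mid [0.6766 0.2303] edges [0.0453]
part side [[0.48790645258646104, 0.24898712515001997], [0.5315143744781908, 0.24235599052989398]] mid [0.5097 0.2457] edges [0.0441]
shelf side [[0.7275449575894155, 0.1025535179562792], [0.44544156525191847, 0.12661656123729226]] mid [0.5865 0.1146] edges [0.2831]
```

```bash
cat >> h.py <<'E'
C0=None
def ori(q,C):
    return R.from_euler("Z",q[0])*R.from_euler("Y",q[1]+q[2])*R.from_euler("Z",q[3])*R.from_euler("Y",q[4])*R.from_euler("Z",q[5])*C
q0=np.array([.9905,.5285,1.4339,0,1.1814,-.1785])
C0=ori(q0,R.identity()).inv()*R.from_quat([.1996,.9799,-.001,-.0004])
def wrist_sol(q1,p,Rt):
    M=(R.from_euler("Z",q1)*R.from_euler("Y",p)).inv()*Rt*C0.inv()
    e=M.as_euler("ZYZ") # q5 in [0,pi]
    return e
def Rtool(az,th,cam_up,lean=1):
    x=np.array([np.cos(az),np.sin(az),0]);z=np.array([0,0,1.])
    zt=-np.cos(th)*z+np.sin(th)*x
    xt=np.cos(th)*x+np.sin(th)*z
    if not cam_up: xt=-xt
    return R.from_matrix(np.array([xt,np.cross(zt,xt),zt]).T)
E
python3 - <<'E'
from h import *
print(C0.as_euler("ZYZ"))
for nm,az,q1s in(("rack",85.57,(0.0,.12)),("pick",140.4,(-.65,))):
  for th in (30,45,60):
    for cu in (1,0):
      for q1 in q1s:
        for p in (1.6,1.9):
          print(nm,th,"up" if cu else "dn",q1,p,wrist_sol(q1,p,Rtool(np.radians(az),np.radians(th),cu)))
E
python3 -m crank '[[0,0,0,0,0,0,0],[0,-6,-0.5,0,0,0,0],[0,-6,-0.5,0,0,0,0],[0,-6,0,0,0,0,0],[0,-6,0,0,0,0,0]]'
python3 - <<'E'
from h import *
o=robot.get_obs();print(o["position"],o["q"])
print("cmd to above bracket",rows([.52,-.37,.32],Rtool(np.radians(140.4),0,1)))
E
```

```text
[-3.0097  0.0001 -1.7026]
rack 30 up 0.0 1.6 [0.5231 1.5069 0.0523]
rack 30 up 0.0 1.9 [ 0.5533  1.2488 -0.104 ]
rack 30 up 0.12 1.6 [0.5168 1.4473 0.1568]
rack 30 up 0.12 1.9 [ 0.5567  1.1889 -0.0012]
rack 30 dn 0.0 1.6 [ 0.523   1.5068 -3.0893]
rack 30 dn 0.0 1.9 [0.5533 1.2487 3.0376]
rack 30 dn 0.12 1.6 [ 0.5167  1.4472 -2.9847]
rack 30 dn 0.12 1.9 [0.5567 1.1888 3.1404]
rack 45 up 0.0 1.6 [0.7853 1.4955 0.034 ]
rack 45 up 0.0 1.9 [ 0.8248  1.2868 -0.1855]
rack 45 up 0.12 1.6 [0.7787 1.411  0.1196]
rack 45 up 0.12 1.9 [ 0.8378  1.2028 -0.1047]
rack 45 dn 0.0 1.6 [ 0.7852  1.4954 -3.1076]
rack 45 dn 0.0 1.9 [0.8248 1.2867 2.9561]
rack 45 dn 0.12 1.6 [ 0.7787  1.4109 -3.022 ]
rack 45 dn 0.12 1.9 [0.8378 1.2027 3.0369]
rack 60 up 0.0 1.6 [1.0478 1.4893 0.0133]
rack 60 up 0.0 1.9 [ 1.089   1.344  -0.2526]
rack 60 up 0.12 1.6 [1.0432 1.3855 0.0739]
rack 60 up 0.12 1.9 [ 1.1131  1.2427 -0.1992]
rack 60 dn 0.0 1.6 [ 1.0478  1.4892 -3.1283]
rack 60 dn 0.0 1.9 [1.089  1.3439 2.889 ]
rack 60 dn 0.12 1.6 [ 1.0432  1.3854 -3.0677]
rack 60 dn 0.12 1.9 [1.1131 1.2426 2.9424]
pick 30 up -0.65 1.6 [ 0.0233  2.0647 -1.5242]
pick 30 up -0.65 1.9 [ 0.0209  1.7648 -1.5312]
pick 30 dn -0.65 1.6 [0.0234 2.0647 1.6175]
pick 30 dn -0.65 1.9 [0.021  1.7648 1.6104]
pick 45 up -0.65 1.6 [ 0.0399  2.3262 -1.5144]
pick 45 up -0.65 1.9 [ 0.0323  2.0264 -1.5276]
pick 45 dn -0.65 1.6 [0.04   2.3262 1.6273]
pick 45 dn -0.65 1.9 [0.0325 2.0264 1.6141]
pick 60 up -0.65 1.6 [ 0.0677  2.5874 -1.4928]
pick 60 up -0.65 1.9 [ 0.0472  2.2879 -1.5193]
pick 60 dn -0.65 1.6 [0.0678 2.5874 1.649 ]
pick 60 dn -0.65 1.9 [0.0474 2.2879 1.6224]
time: 0.78
position: [0.1497, 0.3527, 0.3023]
tool_rot: [0.199, 0.98, 0.0, 0.0]
ft_force: [1.2, 0.3, 0.4]
grip_width: 0.0869
grip_force: 0.0
[0.1497 0.3527 0.3023] [ 0.8756  0.1822  1.9849 -0.0003  0.9739 -0.2937]
cmd to above bracket (array([-62.3215, -52.0557,  -1.7676]), array([0.0006, 0.0003, 0.2898]))
```

The arm moved inward because I had the tool-y sense wrong; that did no harm. Now I'll go round toward the bracket side, staying clear of the shelf.

```bash

python3 -m crank '[[-5.8,0.3,0,0,0,0,0],[-5.8,0.3,0,0,0,0,0],[-5.8,0.3,0,0,0,0,0],[-2.8,-5.3,0,0,0,0,0],[-2.8,-5.3,0,0,0,0,0]]' >/dev/null
python3 -m crank '[[-2.8,-5.3,0,0,0,0,0],[-2.8,-5.3,0,0,0,0,0],[-2.8,-5.3,0,0,0,0,0],[-2.8,-5.3,0,0,0,0,0]]'
python3 - <<'E'
from h import *
o=robot.get_obs();print(o["position"],o["q"])
T=Rtool(np.radians(140.4),np.radians(38),1)
s,t=rows([.586,-.4265,.20],T);print(s,t, "err ori",(ori(o["q"],C0).inv()*R.from_quat(o["tool_rot"])).magnitude())
n=12
print(n,s/n,t/n)
# equal steps in world with turning tool: per-row tool shifts
r=R.from_quat(o["tool_rot"]);d=(np.array([.586,-.4265,.20])-o["position"])/n
for k in range(n): print((r*R.from_rotvec(t*k/n)).inv().apply(d)*100)
E
```

```text
time: 1.9
position: [0.3445, -0.0659, 0.3027]
tool_rot: [0.2, 0.98, -0.0, 0.001]
ft_force: [1.6, 0.1, 0.0]
grip_width: 0.0871
grip_force: 0.0
[ 0.3445 -0.0659  0.3027] [-0.5113  0.1322  2.0515  0.0004  0.9562 -1.6799]
[-36.3285 -23.7232  10.3252] [-0.0954  0.6602  0.2782] err ori 0.0001081488099612738
12 [-3.0274 -1.9769  0.8604] [-0.0079  0.055   0.0232]
[-3.0274 -1.9769  0.8604]
[-3.1147 -1.9118  0.676 ]
[-3.1903 -1.8433  0.4875]
[-3.2538 -1.7717  0.2958]
[-3.305  -1.6972  0.1016]
[-3.3436 -1.6201 -0.0946]
[-3.3696 -1.5408 -0.2919]
[-3.3829 -1.4593 -0.4896]
[-3.3834 -1.3762 -0.6871]
[-3.3711 -1.2916 -0.8836]
[-3.3461 -1.2059 -1.0784]
[-3.3084 -1.1194 -1.2707]
```

```bash

python3 -m crank '[[-4.5,-3,1.3,-0.01,0.08,0.035,0],[-4.7,-2.9,0.9,-0.01,0.08,0.035,0],[-4.8,-2.7,0.5,-0.01,0.08,0.035,0],[-5,-2.5,0.1,-0.01,0.08,0.035,0],[-5,-2.4,-0.2,-0.01,0.08,0.035,0]]' >/dev/null
python3 -m crank '[[-5,-2.3,-0.5,-0.01,0.08,0.035,0],[-5,-2,-1,-0.01,0.08,0.035,0],[-4.5,-1.6,-1.6,-0.01,0.08,0.035,0],[0,0,0,0,0,0,0]]'
python3 - <<'E'
from h import *
o=robot.get_obs();print(o["position"],o["q"])
T=Rtool(np.radians(140.4),np.radians(38),1)
print(rows([.586,-.4265,.19],T))
i=cams.camera_info("wrist");im=cams.camera("wrist");cv2.imwrite("pics/w1.png",im[:,:,::-1])
np.save("w1.npy",i["pose"]);
E
```

```text
time: 3.02
position: [0.575, -0.4241, 0.1878]
tool_rot: [0.323, 0.891, 0.102, -0.301]
ft_force: [-0.6, 1.2, -0.4]
grip_width: 0.0871
grip_force: 0.0
[ 0.575  -0.4241  0.1878] [-0.7717  1.0139  0.8119 -0.0638  1.9604 -1.6527]
(array([-0.6604,  0.5058, -0.7856]), array([-0.0104,  0.0158, -0.0068]))
```

View pics/w1.png

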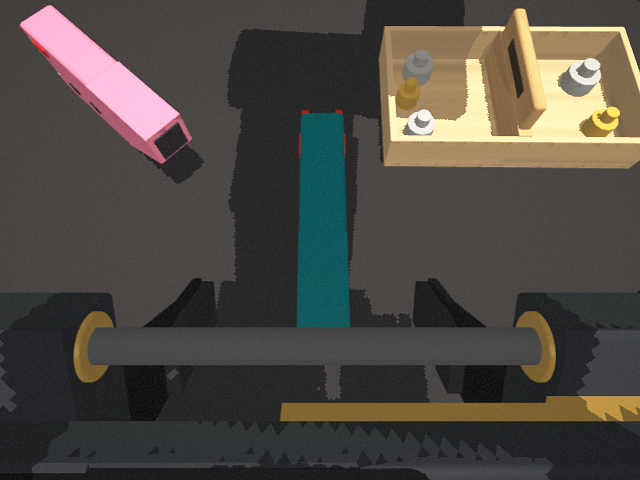

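The wrist view shows the teal bracket's top running from its back edge (302–343,113) down to (297–349,326), with the red prongs at the back. It is nearly centred between the fingers.

```bash

python3 - <<'E'
from h import *
i=dict(intrinsics=cams.camera_info("wrist")["intrinsics"],pose=np.load("w1.npy"))
P=[ray("",p,.076,i) for p in((301.5,113),(343.5,113),(297,326),(349.5,326))]
print(P,np.linalg.norm(P[0]-P[1]),np.linalg.norm(P[2]-P[3]))
b=(P[0]+P[1])/2;f=(P[2]+P[3])/2;d=b-f;az=np.arctan2(d[1],d[0]);x=d/np.linalg.norm(d)
o=b-.08*x;print("az",np.degrees(az),"origin",o[:2])
T=Rtool(az,np.radians(38),1);z=T.as_matrix()[:,2]
g=o-.025*x;g[2]=.062
print("pre",rows(g-.091*z,T),"final",g-.051*z)
E
```

```text
[array([ 0.4255, -0.3139,  0.076 ]), array([ 0.4442, -0.2917,  0.076 ]), array([ 0.5372, -0.4073,  0.076 ]), array([ 0.5561, -0.3845,  0.076 ])] 0.02905203414590362 0.02958778053008717
az 140.21896681273276 origin [ 0.4963 -0.354 ]
pre (array([-1.6223,  0.3073,  5.9075]), array([-0.0126,  0.0159, -0.0029])) final [ 0.5397 -0.3901  0.1022]
```

```bash

python3 -m crank '[[-0.8,0.15,2.9,-0.0126,0.016,-0.003,0],[-0.8,0.15,2.9,0,0,0,0],[0,0,2,0,0,0,0],[0,0,2,0,0,0,0],[0,0,0,0,0,0,0]]' 60
python3 - <<'E'
from h import *
T=Rtool(np.radians(140.22),np.radians(38),1)
print(rows([.5397,-.3901,.1022],T), robot.get_obs()["ft_force"])
E
```

```text
time: 3.7
position: [0.5395, -0.3873, 0.109]
tool_rot: [0.321, 0.89, 0.11, -0.305]
ft_force: [-0.4, -0.7, -0.3]
grip_width: 0.0871
grip_force: 0.0
(array([-0.5747, -0.2023,  0.415 ]), array([-0.0015,  0.0021,  0.0017])) [-0.3718 -0.7418 -0.3175]
```

```bash

python3 -m crank '[[-0.5,-0.2,0.35,0,0,0,0],[0,0,0,0,0,0,0],[0,0,0,0,0,0,1],[0,0,0,0,0,0,1],[0,0,0,0,0,0,1]]' 60
python3 -m crank '[[0,0,0,0,0,0,1],[0,0,0,0,0,0,1],[0,0,0,0,0,0,1]]' 60
python3 - <<'E'
from h import *
o=robot.get_obs();print(o["position"],o["q"])
T=Rtool(np.radians(140.22),np.radians(38),1)
print(rows([.5397,-.3901,.1022],T), o["ft_force"],o["moment"])
i=cams.camera_info("wrist");im=cams.camera("wrist");cv2.imwrite("pics/w2.png",im[:,:,::-1])
np.save("w2.npy",i["pose"])
a=cv2.cvtColor(im,cv2.COLOR_RGB2HSV);m=cv2.inRange(a,(85,120,40),(100,255,255));m[:100]*=1
n,l,s,c=cv2.connectedComponentsWithStats(m);k=1+s[1:,4].argmax();print(s[k])
ys,xs=np.where(l==k)
for y in range(s[k][1],s[k][1]+s[k][3],12): r=xs[ys==y];print(y,r.min() if len(r) else 0,r.max() if len(r) else 0)
E
```

```text
time: 4.32
position: [0.5407, -0.3921, 0.102]
tool_rot: [0.321, 0.89, 0.11, -0.304]
ft_force: [-0.1, 0.6, -0.6]
grip_width: 0.0649
grip_force: 0.0
time: 4.7
position: [0.5406, -0.392, 0.102]
tool_rot: [0.321, 0.89, 0.11, -0.304]
ft_force: [1.0, 0.2, -0.4]
grip_width: 0.0349
grip_force: 0.0
[ 0.5406 -0.392   0.102 ] [-0.7761  1.0447  1.0026 -0.0521  1.7511 -1.6456]
(array([0.1662, 0.0883, 0.1003]), array([-0.0012,  0.0045,  0.0007])) [ 0.9715  0.2305 -0.4185] [-0.2871 -0.2618  0.039 ]
[  274    80    85   247 18137]
80 296 335
92 284 348
104 283 348
116 284 348
128 283 348
140 282 349
152 282 350
164 281 350
176 281 351
188 280 352
200 280 352
212 279 353
224 279 353
236 279 354
248 278 354
260 278 354
272 277 356
284 276 356
296 276 357
308 275 358
320 275 358
```

```bash

python3 -m crank '[[0,0,0,0,0,0,1],[0,0,0,0,0,0,1],[0,0,0,0,0,0,1]]' 60
python3 -m crank '[[1.2,0,-1.6,0,0,0,1],[1.2,0,-1.6,0,0,0,1],[2.4,0,-3.2,0,0,0,1],[2.4,0,-3.2,0,0,0,1],[0,0,0,0,0,0,1]]' 60
python3 - <<'E'
from h import *
o=robot.get_obs();print(o["position"],o["q"])
i=cams.camera_info("wrist");im=cams.camera("wrist");cv2.imwrite("pics/w3.png",im[:,:,::-1])
a=cv2.cvtColor(im,cv2.COLOR_RGB2HSV);m=cv2.inRange(a,(85,120,40),(100,255,255))
n,l,s,c=cv2.connectedComponentsWithStats(m);k=1+s[1:,4].argmax();print(s[k])
ys,xs=np.where(l==k)
for y in range(s[k][1],s[k][1]+s[k][3],12): r=xs[ys==y];print(y,r.min() if len(r) else 0,r.max() if len(r) else 0)
E
```

```text
time: 5.12
position: [0.5407, -0.392, 0.102]
tool_rot: [0.321, 0.89, 0.11, -0.304]
ft_force: [1.2, 0.9, -1.4]
grip_width: 0.0298
grip_force: 59.9
time: 5.75
position: [0.5436, -0.3946, 0.2273]
tool_rot: [0.322, 0.892, 0.107, -0.3]
ft_force: [0.4, -0.2, -4.2]
grip_width: 0.0294
grip_force: 59.9
[ 0.5436 -0.3946  0.2273] [-0.7757  0.9073  0.9527 -0.0547  1.9273 -1.655 ]
[  272    80    85   247 18084]
80 295 333
92 283 347
104 282 347
116 282 346
128 282 347
140 281 347
152 280 348
164 279 349
176 279 349
188 279 350
200 278 350
212 278 350
224 277 351
236 277 351
248 276 352
260 276 352
272 275 353
284 274 354
296 273 354
308 273 355
320 272 356
```

View pics/w3.png

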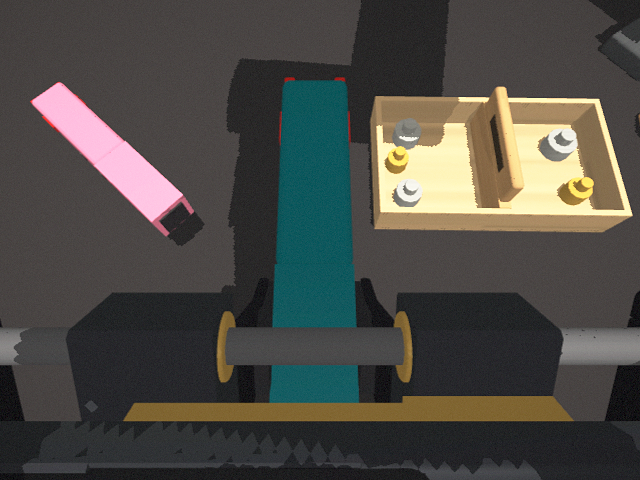

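The bracket is held squarely, its back edge at v≈80 and centred at u≈315, both before and after lifting. Next I'll work out its pose in the tool frame and the transfer moves.

```bash

cat >> h.py <<'E'
AZ=np.radians(85.57);XR=np.array([np.cos(AZ),np.sin(AZ),0]);YR=np.array([-XR[1],XR[0],0])
MID=np.array([.5944,.2393,0])
SEAT=MID-.085*YR-.08*XR+[0,0,.13]
PLACE=MID-.075*XR+[0,0,.168]
# partner at +YR side
E
python3 - <<'E'
from h import *
i=dict(intrinsics=cams.camera_info("wrist")["intrinsics"],pose=np.load("w2.npy"))
b=ray("",(315.5,79.5),.076,i);print("back edge",b)
Tg=R.from_quat([.321,.89,.11,-.304]);p=np.array([.5407,-.392,.102])
th=np.arccos(-Tg.as_matrix()[2,2]);zt=Tg.as_matrix()[:,2];az=np.arctan2(zt[1],zt[0]);print(np.degrees([th,az]))
x=np.array([np.cos(az),np.sin(az),0]);
# bracket frame: axis-aligned upright, x=az ; lateral via tool centre
Rb=R.from_euler("Z",az)
mid_t=Tg.inv().apply(b-.08*x+[0,0,-.038]-p);print("bracket_mid in tool",mid_t)
mid_t[1]=0
rel=(Tg.inv()*Rb);np.savez("grip.npz",mid=mid_t,rel=rel.as_quat())
# target tool pose for bracket at seat, offset
Rs=R.from_euler("Z",AZ);Tt=Rs*rel.inv()
for dx,dz in((-.20,.012),(-.12,.011),(0,.011)):
    m=SEAT+dx*XR+[0,0,dz];pos=m-Tt.apply(mid_t)
    s,t=rows(pos,Tt);print(dx,pos,"shift",s,"turn",t)
print(SEAT,PLACE)
E
```

```text
back edge [ 0.4342 -0.3032  0.076 ]
[ 37.7307 140.2747]
bracket_mid in tool [0.0072 0.0002 0.0865]
-0.2 [ 0.653  -0.1049  0.206 ] shift [ 6.832  29.2717  7.4932] turn [-0.5829  0.0059  0.7557]
-0.12 [ 0.6592 -0.0252  0.205 ] shift [10.4467 35.8032 10.3714] turn [-0.5829  0.0059  0.7557]
0 [0.6684 0.0945 0.205 ] shift [15.9598 45.6003 14.5695] turn [-0.5829  0.0059  0.7557]
[0.673 0.153 0.13 ] [0.5886 0.1645 0.168 ]
```

```bash

python3 - <<'E'
from h import *
g=np.load("grip.npz");Tt=R.from_euler("Z",AZ)*R.from_quat(g["rel"]).inv()
pos=SEAT-.2*XR+[0,0,.012]-Tt.apply(g["mid"])
o=robot.get_obs();r=R.from_quat(o["tool_rot"]);s,t=rows(pos,Tt,o);n=8
for k in range(n): print((r*R.from_rotvec(t*k/n)).inv().apply((pos-o["position"])/n)*100,t/n)
E
```

```text
[0.854  3.659  0.9366] [-0.0729  0.0007  0.0945]
[1.191  3.4844 1.198 ] [-0.0729  0.0007  0.0945]
[1.5089 3.2603 1.445 ] [-0.0729  0.0007  0.0945]
[1.8033 2.9899 1.6742] [-0.0729  0.0007  0.0945]
[2.07   2.6771 1.8824] [-0.0729  0.0007  0.0945]
[2.3051 2.3262 2.0665] [-0.0729  0.0007  0.0945]
[2.5053 1.9422 2.224 ] [-0.0729  0.0007  0.0945]
[2.6678 1.5307 2.3526] [-0.0729  0.0007  0.0945]
```

```bash

python3 -m crank '[[0.85,3.65,0.9,-0.073,0.001,0.0945,1],[1.2,3.5,1.2,-0.073,0.001,0.0945,1],[1.5,3.25,1.4,-0.073,0.001,0.0945,1],[1.8,3,1.7,-0.073,0.001,0.0945,1],[2.1,2.7,1.9,-0.073,0.001,0.0945,1]]' >/dev/null
python3 -m crank '[[2.3,2.3,2.1,-0.073,0.001,0.0945,1],[2.5,1.9,2.2,-0.073,0.001,0.0945,1],[2.7,1.5,2.4,-0.073,0.001,0.0945,1],[0,0,0,0,0,0,1]]'
cat > tgt.py <<'E'
from h import *
import sys
g=np.load("grip.npz");Tt=R.from_euler("Z",AZ)*R.from_quat(g["rel"]).inv()
def at(dx,dz,dy=0):
    return rows(SEAT+dx*XR+dy*YR+[0,0,dz]-Tt.apply(g["mid"]),Tt)
def now():
    o=robot.get_obs();r=R.from_quat(o["tool_rot"]);m=o["position"]+r.apply(g["mid"])-SEAT
    Rb=R.from_euler("Z",AZ).inv()*r*R.from_quat(g["rel"])
    print("mm off seat x,y,z",np.array([m@XR,m@YR,m[2]])*1e3,"rot",Rb.as_rotvec(),"F rack",np.array([o["ft_force"]@XR,o["ft_force"]@YR,o["ft_force"][2]]),"q",o["q"])
if __name__=="__main__":
    now()
    a=[float(v) for v in sys.argv[1:]]
    if a: print(at(*a))
E
python3 tgt.py -.13 .012
python3 - <<'E'
from h import *
i=cams.camera_info("wrist");np.save("w4.npy",i["pose"]);im=cams.camera("wrist");cv2.imwrite("pics/w4.png",im[:,:,::-1])
for n in("side",):
    s=cams.camera(n);cv2.imwrite(f"pics/{n}4.png",s[:,:,::-1])
E
```

```text
time: 6.92
position: [0.6495, -0.0999, 0.2026]
tool_rot: [0.693, 0.642, 0.236, -0.227]
ft_force: [-0.9, -0.8, -3.4]
grip_width: 0.0301
grip_force: 59.9
mm off seat x,y,z [-194.7486    4.7782    9.0697] rot [ 0.0118 -0.008   0.0033] F rack [-0.8661  0.7986 -3.4365] q [-0.5281  0.7711  1.3719  0.5966  1.3791 -0.6835]
(array([5.3411, 0.4063, 3.7623]), array([-0.0114, -0.008 , -0.0046]))
```

View pics/w4.png

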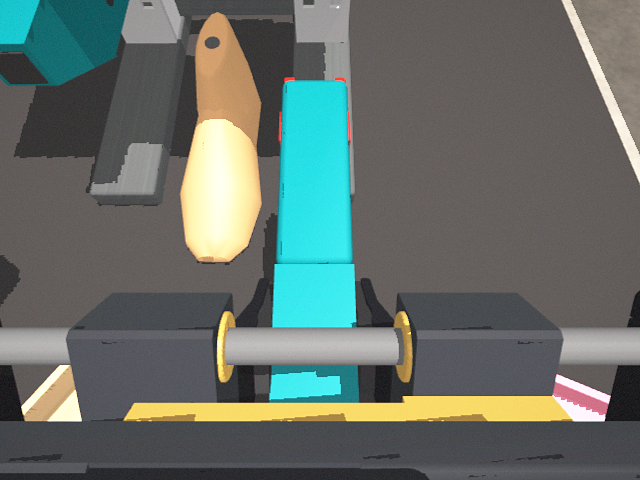

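The wrist view shows the free upright ahead at the top (u 294–350, its foot meeting the bar at v≈42), the last at left and the partner at top left. I'll move closer for an exact lateral measurement.

```bash

python3 - <<'E'
from h import *
i=dict(intrinsics=cams.camera_info("wrist")["intrinsics"],pose=np.load("w4.npy"))
for uv in((294,41),(350,41),(322,41)):
    p=ray("",uv,.022,i)-SEAT;print(p@XR*1e3,p@YR*1e3)
E
python3 -m crank '[[2.7,0.2,1.9,-0.006,-0.004,-0.003,1],[2.7,0.2,1.9,-0.006,-0.004,-0.002,1],[3.6,0,2.75,0,0,0,1],[0,0,0,0,0,0,1]]'
python3 tgt.py -.035 .0105
python3 - <<'E'
from h import *
i=cams.camera_info("wrist");np.save("w5.npy",i["pose"]);im=cams.camera("wrist");cv2.imwrite("pics/w5.png",im[:,:,::-1])
cv2.imwrite("pics/w5c.png",cv2.resize(im[0:150,220:420,::-1],None,fx=4,fy=4,interpolation=cv2.INTER_CUBIC))
E
```

```text
80.6476154659397 27.655801091659512
80.25912134232686 -28.0537229773546
80.45318186415943 -0.22571051905068623
time: 7.52
position: [0.6634, 0.0093, 0.2074]
tool_rot: [0.694, 0.644, 0.238, -0.218]
ft_force: [-0.3, 0.7, -3.3]
grip_width: 0.0294
grip_force: 59.9
mm off seat x,y,z [-85.3902  -1.8006  13.293 ] rot [-0.0043  0.0012  0.    ] F rack [ 0.6812  0.3097 -3.328 ] q [-0.3709  0.7393  1.429   0.6618  1.2641 -0.5971]
(array([ 3.8086, -0.1499,  3.3003]), array([0.0034, 0.0012, 0.0026]))
```

View pics/w5c.png

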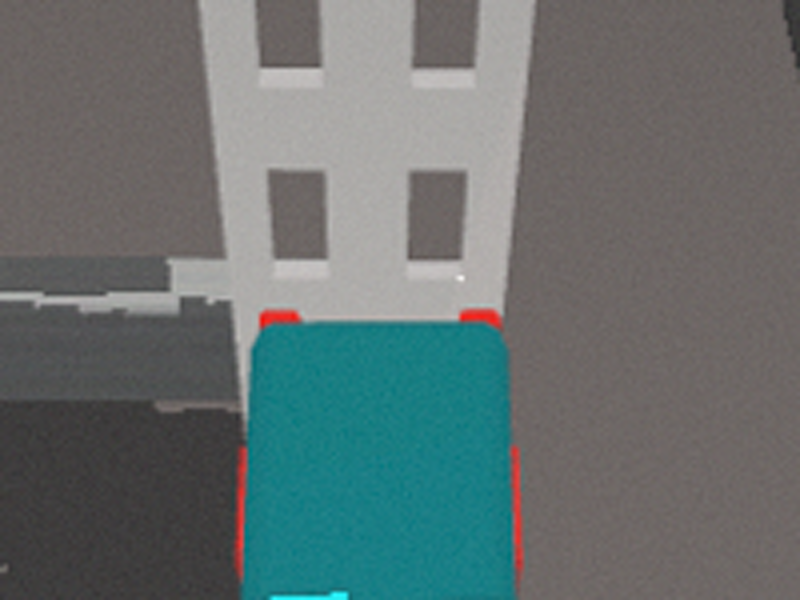

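The crop shows the slots well: bottom-row slots at u 274–328 and 407–463 with their front lip at v≈278, and the next row's lip at v≈88. The bracket's back edge is at v≈322 with u 250–508.

```bash

python3 - <<'E'
from h import *
i=dict(intrinsics=cams.camera_info("wrist")["intrinsics"],pose=np.load("w5.npy"))
f=lambda x,y:((x+.5)/4-.5+220,(y+.5)/4-.5)
print("meas L,R bottom slots",f(301,278),f(435,278),"upper row",f(291,88),f(445,88))
for z in(.06,.10,.14,.18):
    for y in(12,-12): print(z,y,proj("",SEAT+.08*XR+y*1e-3*YR+[0,0,z-.13],i))
g=np.load("grip.npz")
o=robot.get_obs();r=R.from_quat(o["tool_rot"]);Rb=r*R.from_quat(g["rel"])
for c in((.08,.015,.038),(.08,-.015,.038)): print("top back corner pred",proj("",o["position"]+r.apply(g["mid"])+Rb.apply(c),i))
print("meas",f(250,322),f(508,322))
E
```

```text
meas L,R bottom slots (294.875, 69.125) (328.375, 69.125) upper row (292.375, 21.625) (330.875, 21.625)
0.06 12 [297.2707 105.1462]
0.06 -12 [326.7927 105.2853]
0.1 12 [295.4303  67.9955]
0.1 -12 [328.7207  68.1676]
0.14 12 [293.0511  19.9699]
0.14 -12 [331.2129  20.1896]
0.18 12 [289.8561 -44.5244]
0.18 -12 [334.5591 -44.2316]
top back corner pred [284.6615  82.8698]
top back corner pred [350.4997  83.0338]
meas (282.125, 80.125) (346.625, 80.125)
```

```bash

python3 - <<'E'
from h import *
g=dict(np.load("grip.npz"));o=robot.get_obs();r=R.from_quat(o["tool_rot"])
g["mid"]=g["mid"]+r.inv().apply(YR*.00145);print(g["mid"]);np.savez("grip.npz",**g)
E
python3 tgt.py -.03 .0095
```

```text
[ 0.0072 -0.0014  0.0865]
mm off seat x,y,z [-87.3607  -1.2946  13.1331] rot [-0.0057  0.0028 -0.002 ] F rack [-0.9165  0.0248 -2.7491] q [-0.3731  0.7395  1.4279  0.6607  1.2631 -0.5972]
(array([ 4.3005, -0.0905,  3.7875]), array([0.0057, 0.0028, 0.0019]))
```

```bash

python3 -m crank '[[2.2,-0.1,1.9,0.005,0.002,0.002,1],[2.1,0,1.9,0,0,0,1],[0,0,0,0,0,0,1],[0,0,0,0,0,0,1]]'
python3 tgt.py -.014 .0095
python3 - <<'E'
from h import *
i=cams.camera_info("wrist");im=cams.camera("wrist");np.save("w6.npy",i["pose"]);cv2.imwrite("pics/w6.png",im[:,:,::-1])
cv2.imwrite("pics/w6c.png",cv2.resize(im[0:120,240:390,::-1],None,fx=5,fy=5,interpolation=cv2.INTER_CUBIC))
for z in(.10,.14,.18):
    for y in(12,-12): print(z,y,proj("",SEAT+.08*XR+y*1e-3*YR+[0,0,z-.13],i))
E
```

```text
time: 8.07
position: [0.6685, 0.0623, 0.2039]
tool_rot: [0.695, 0.642, 0.238, -0.218]
ft_force: [0.0, 0.0, -3.3]
grip_width: 0.0298
grip_force: 59.9
mm off seat x,y,z [-32.1692  -1.5145   9.8821] rot [-0.0024  0.0011 -0.0042] F rack [ 0.0205 -0.0129 -3.3488] q [-0.2918  0.7397  1.4413  0.6926  1.2126 -0.5476]
(array([ 1.4051, -0.1177,  1.1413]), array([ 0.0045,  0.0012, -0.0019]))
0.1 12 [291.4411 126.4235]
0.1 -12 [327.5469 126.4149]
0.14 12 [288.053  83.073]
0.14 -12 [329.9607  83.0841]
0.18 12 [283.3673  23.119 ]
0.18 -12 [333.2984  23.1673]
```

View pics/w6c.png

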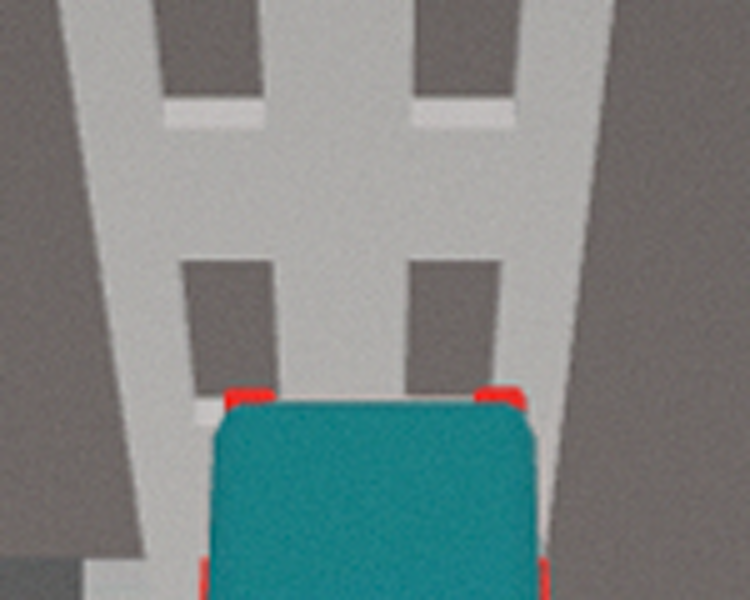

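The slot rows' lips are at crop v 129 (180 mm row) and 425 (140 mm row). The slot midline is at u≈338 and the bracket's midline at u≈375, so I'll quantify the lateral gap.

```bash

python3 - <<'E'
from h import *
K=cams.camera_info("wrist")["intrinsics"]
def pl(P,uv,x):  # ray to rack plane x=const (m, from seat)
    d=P[:3,:3]@np.linalg.solve(K,[*uv,1]);o=P[:3,3]-SEAT
    s=(x-o@XR)/(d@XR);p=o+s*d;return np.array([p@XR,p@YR,p[2]])*1e3
for n,sl,bk,bx in(("w5.npy",[(294.9,69.1),(328.4,69.1),(292.4,21.6),(330.9,21.6)],[(282.1,80.1),(346.6,80.1)],-.0055),
   ("w6.npy",[(282.4,25.4),(332.3,25.4),(285.3,51.5),(330.4,51.5)],[(283,80),(346.2,80)],.048)):
    P=np.load(n);print(n,"cam fwd",[P[:3,2]@XR,P[:3,2]@YR],"right",[P[:3,0]@XR,P[:3,0]@YR,P[2,0]])
    for p in sl: print("slot",pl(P,p,.08))
    for p in bk: print("back top",pl(P,p,bx))
E
for k in 1 2 3; do python3 tgt.py; done
```

```text
w5.npy cam fwd [np.float64(0.3668675967237331), np.float64(-0.0049649207743132995)] right [np.float64(0.0010608417528605708), np.float64(-0.9999828748073268), np.float64(0.00575540674899403)]
slot [ 80.      12.4231 -31.061 ]
slot [ 80.     -11.8031 -30.895 ]
slot [80.     12.4622  8.8074]
slot [ 80.     -11.8487   8.9693]
back top [-5.5    13.5362 50.6803]
back top [ -5.5    -15.9732  50.8841]
w6.npy cam fwd [np.float64(0.36689328411823396), np.float64(-0.004722467276713391)] right [np.float64(-0.0031536865790054206), np.float64(-0.9999876823857121), np.float64(0.0038326671928185997)]
slot [80.     12.5537 48.7143]
slot [ 80.     -11.5772  48.7409]
slot [80.     12.1484 32.7994]
slot [ 80.     -11.313   32.8181]
back top [48.     11.5695 47.0924]
back top [ 48.     -17.3995  47.1045]
mm off seat x,y,z [-32.2369  -1.6374  10.044 ] rot [-0.0026  0.0009 -0.0046] F rack [-0.2267 -0.1634 -2.8517] q [-0.292   0.7395  1.4413  0.6929  1.2126 -0.5475]
mm off seat x,y,z [-32.2369  -1.6374  10.044 ] rot [-0.0026  0.0009 -0.0046] F rack [-0.2267 -0.1634 -2.8517] q [-0.292   0.7395  1.4413  0.6929  1.2126 -0.5475]
mm off seat x,y,z [-32.2369  -1.6374  10.044 ] rot [-0.0026  0.0009 -0.0046] F rack [-0.2267 -0.1634 -2.8517] q [-0.292   0.7395  1.4413  0.6929  1.2126 -0.5475]
```

```bash
python3 tgt.py -.018 .010 .0013
```

```text
mm off seat x,y,z [-32.2369  -1.6374  10.044 ] rot [-0.0026  0.0009 -0.0046] F rack [-0.2267 -0.1634 -2.8517] q [-0.292   0.7395  1.4413  0.6929  1.2126 -0.5475]
(array([ 1.1162, -0.2556,  0.8737]), array([ 0.0049,  0.0009, -0.0021]))
```

```bash

python3 -m crank '[[1.1,-0.26,0.87,0.005,0.001,-0.002,1],[0,0,0,0,0,0,1],[0,0,0,0,0,0,1]]'
python3 tgt.py -.0 .010 .0013
python3 - <<'E'
from h import *
i=cams.camera_info("wrist");im=cams.camera("wrist");P=i["pose"];np.save("w7.npy",P)
cv2.imwrite("pics/w7c.png",cv2.resize(im[0:120,240:390,::-1],None,fx=5,fy=5,interpolation=cv2.INTER_CUBIC))
E
```

```text
time: 8.5
position: [0.6666, 0.0784, 0.2042]
tool_rot: [0.693, 0.644, 0.237, -0.22]
ft_force: [0.5, 0.5, -2.8]
grip_width: 0.0294
grip_force: 59.9
mm off seat x,y,z [-16.1648   2.1673  10.2985] rot [ 0.0005 -0.0008  0.002 ] F rack [ 0.5564 -0.469  -2.801 ] q [-0.269   0.7372  1.4475  0.6996  1.2039 -0.5374]
(array([1.2661, 0.0766, 1.0129]), array([-0.0016, -0.0008,  0.0013]))
```

View pics/w7c.png

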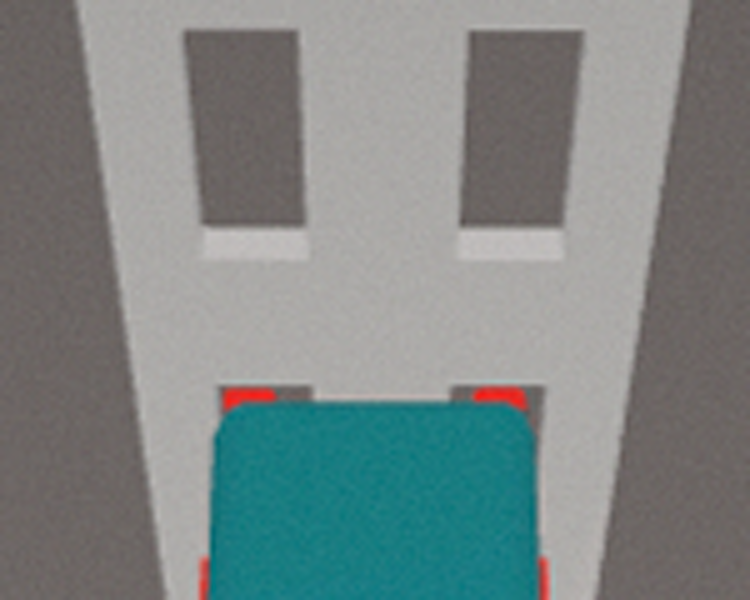

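The slot midline is at crop u≈382 and the prongs' midline at 375. That is about 0.8 mm off, and the computed shift covers it. The prongs line up with the slots, so I'll push in. That was my tenth picture, so from here I use numbers only.

```bash

python3 -m crank '[[0.35,0.08,0.28,-0.001,-0.001,0.001,1],[0.3,0,0.24,0,0,0,1],[0,0,0,0,0,0,1]]'
python3 tgt.py -.0 .010 .0013
python3 -m crank '[[0.3,0,0.24,0,0,0,1],[0.3,0,0.24,0,0,0,1],[0,0,0,0,0,0,1]]'
python3 tgt.py -.0 .010 .0013
```

```text
time: 8.93
position: [0.6683, 0.086, 0.2042]
tool_rot: [0.694, 0.644, 0.237, -0.219]
ft_force: [0.1, -2.9, -3.2]
grip_width: 0.0297
grip_force: 59.9
mm off seat x,y,z [-8.5732  0.9082 10.1555] rot [-0.0005  0.0014  0.0005] F rack [-2.9144 -0.2843 -3.1733] q [-0.2565  0.7375  1.4458  0.7023  1.196  -0.527 ]
(array([ 0.6575, -0.038 ,  0.537 ]), array([0.0001, 0.0014, 0.0008]))
time: 9.3
position: [0.6689, 0.0919, 0.2041]
tool_rot: [0.694, 0.644, 0.236, -0.218]
ft_force: [-1.2, -9.0, -0.2]
grip_width: 0.0293
grip_force: 60.0
mm off seat x,y,z [-2.7396  0.7847  9.91  ] rot [-0.001   0.0038  0.0003] F rack [-9.0691  0.4593 -0.2357] q [-0.2467  0.7371  1.4458  0.7034  1.1894 -0.5197]
(array([ 0.1901, -0.047 ,  0.1625]), array([0.0006, 0.0038, 0.0009]))
```

```bash

python3 -m crank '[[0.16,0,0.12,0,0,0,1],[0.16,0,0.12,0,0,0,1],[0,0,0,0,0,0,1]]'
python3 tgt.py 0.001 .010 .0009
```

```text
time: 9.68
position: [0.6691, 0.0924, 0.2041]
tool_rot: [0.695, 0.644, 0.235, -0.216]
ft_force: [-6.5, -21.1, 2.5]
grip_width: 0.0298
grip_force: 60.0
mm off seat x,y,z [-2.6614  0.5446  9.6045] rot [-0.0018  0.009   0.0002] F rack [-21.4873   4.8247   2.4591] q [-0.2446  0.7361  1.4454  0.6992  1.1862 -0.5159]
(array([ 0.2372, -0.025 ,  0.197 ]), array([0.0013, 0.009 , 0.0013]))
```

```bash

python3 -m crank '[[-0.12,0,0.16,0,0,0,1],[-0.12,0,0.16,0,0,0,1],[0,0,0,0,0,0,1]]'
python3 tgt.py 
python3 -m crank '[[-0.12,0,0.16,0,0,0,1],[-0.12,0,0.16,0,0,0,1],[0,0,0,0,0,0,1]]'
python3 tgt.py
```

```text
time: 10.05
position: [0.6697, 0.0922, 0.2018]
tool_rot: [0.695, 0.644, 0.236, -0.216]
ft_force: [-7.2, -23.1, 9.3]
grip_width: 0.0298
grip_force: 60.0
mm off seat x,y,z [-2.6417 -0.1883  7.3439] rot [-0.0037  0.0073 -0.    ] F rack [-23.5908   5.3919   9.315 ] q [-0.2452  0.7398  1.4461  0.7027  1.1825 -0.5213]
time: 10.42
position: [0.6703, 0.092, 0.1985]
tool_rot: [0.695, 0.644, 0.237, -0.215]
ft_force: [-5.4, -23.4, 11.2]
grip_width: 0.0296
grip_force: 60.0
mm off seat x,y,z [-2.7369 -0.9543  4.1036] rot [-0.0052  0.0069 -0.0008] F rack [-23.73     3.5512  11.1933] q [-0.2454  0.7445  1.4471  0.7054  1.177  -0.5263]
```

```bash

python3 -m crank '[[-0.06,-0.15,0.08,0.004,0,0,1],[-0.12,-0.05,0.15,0,0,0,1],[0,0,0,0,0,0,1]]'
python3 tgt.py 
python3 -m crank '[[-0.12,-0.03,0.15,0,0,0,1],[-0.12,-0.03,0.15,0,0,0,1],[0,0,0,0,0,0,1]]'
python3 tgt.py
```

```text
time: 10.8
position: [0.67, 0.0918, 0.1964]
tool_rot: [0.695, 0.644, 0.237, -0.215]
ft_force: [-4.1, -24.0, 10.5]
grip_width: 0.0295
grip_force: 60.0
mm off seat x,y,z [-3.0023 -0.8138  2.0054] rot [-0.006   0.0067 -0.0015] F rack [-24.2652   2.2503  10.4535] q [-0.246   0.7469  1.4494  0.7072  1.173  -0.5302]
time: 11.18
position: [0.67, 0.0908, 0.1927]
tool_rot: [0.695, 0.644, 0.237, -0.214]
ft_force: [-3.6, -25.0, 12.0]
grip_width: 0.0297
grip_force: 60.0
mm off seat x,y,z [-4.1379 -0.951  -1.8417] rot [-0.0076  0.0085 -0.0021] F rack [-25.23     1.6286  11.9535] q [-0.2472  0.7513  1.4521  0.7079  1.1659 -0.5361]
```

```bash
cat > bk.py <<'E'
from h import *
im=cams.camera("wrist");P=cams.camera_info("wrist");a=cv2.cvtColor(im,cv2.COLOR_RGB2HSV)
cv2.imwrite("pics/wx.png",im[:,:,::-1])
m=cv2.inRange(a,(85,120,40),(100,255,255));n,l,s,c=cv2.connectedComponentsWithStats(m);k=1+s[1:,4].argmax();print("teal",s[k])
ys,xs=np.where(l==k)
for y in(90,150,250,320):
    r=xs[ys==y];print(y,r.min(),r.max(),end="; ")
r=cv2.inRange(a,(0,150,80),(8,255,255));n,l,s,c=cv2.connectedComponentsWithStats(r);print("\nred",s[1:][s[1:,4]>8].tolist())
for z in(.14,.18,.22): print(z,[proj("",SEAT+.08*XR+y*1e-3*YR+[0,0,z-.13],P).round(1).tolist() for y in(12,-12)])
# edges of dark slots in columns: row profile
g=cv2.cvtColor(im,cv2.COLOR_RGB2GRAY)
for v in(20,40,60): print(v,"".join("#" if t<150 else "." for t in g[v,250:380]))
E
python3 bk.py; python3 tgt.py
```

```text
teal [  272    75    85   252 18624]
90 281 346; 150 279 348; 250 276 352; 320 272 356; 
red [[349, 117, 1, 26, 26], [278, 119, 1, 25, 25]]
0.14 [[287.1, 108.7], [333.4, 108.9]]
0.18 [[282.1, 47.2], [338.4, 47.5]]
0.22 [[274.4, -48.3], [346.2, -47.7]]
20 .................#########################...................................#########################.....................#######
40 ...................########################.................................########################...................###########
60 ###.................................................................................................................##############
mm off seat x,y,z [-4.1635 -0.9668 -1.8532] rot [-0.0077  0.0086 -0.0021] F rack [-27.1138   2.2711  12.0916] q [-0.2472  0.7512  1.4521  0.7079  1.1658 -0.5361]
```

```bash

python3 -m crank '[[-0.06,-0.1,0.08,0,-0.015,0,1],[-0.06,-0.05,0.08,0,-0.015,0,1],[0,0,0,0,0,0,1]]'
python3 tgt.py 
python3 -m crank '[[-0.06,-0.03,0.08,0,-0.01,0,1],[-0.06,-0.03,0.08,0,0,0,1],[0,0,0,0,0,0,1]]'
python3 tgt.py; python3 bk.py | head -3
```

```text
time: 11.6
position: [0.6695, 0.0919, 0.1921]
tool_rot: [0.698, 0.647, 0.228, -0.204]
ft_force: [-2.3, -24.3, 15.5]
grip_width: 0.0297
grip_force: 60.0
mm off seat x,y,z [-4.8915 -0.6568 -3.9494] rot [-0.0102  0.0363 -0.0031] F rack [-24.418    0.3846  15.5114] q [-0.2378  0.7454  1.4537  0.6849  1.148  -0.5177]
time: 11.98
position: [0.6694, 0.092, 0.1915]
tool_rot: [0.699, 0.648, 0.226, -0.201]
ft_force: [-2.4, -24.2, 20.2]
grip_width: 0.0296
grip_force: 60.0
mm off seat x,y,z [-5.3202 -0.6722 -5.0659] rot [-0.0114  0.0443 -0.0037] F rack [-24.2959   0.5498  20.1868] q [-0.2355  0.7444  1.4546  0.6787  1.1419 -0.5134]
teal [  272    68    85   259 19413]
90 280 348; 150 278 350; 250 276 352; 320 272 356; 
red [[282, 67, 10, 2, 11], [337, 67, 9, 2, 10], [277, 105, 2, 32, 39], [350, 105, 2, 33, 33]]
```

```bash
cat > chk.py <<'E'
from h import *
i=cams.camera_info("wrist");P=i["pose"];K=i["intrinsics"];im=cams.camera("wrist")
cv2.imwrite("pics/wy.png",im[:,:,::-1])
def pl(uv,x):
    d=P[:3,:3]@np.linalg.solve(K,[*uv,1]);o=P[:3,3]-SEAT
    s=(x-o@XR)/(d@XR);p=o+s*d;return np.array([p@XR,p@YR,p[2]])*1e3
a=cv2.cvtColor(im,cv2.COLOR_RGB2HSV);m=cv2.inRange(a,(85,120,40),(100,255,255))>0
v0=[np.where(m[:,u])[0].min() for u in range(295,336,5)];print("back edge v",v0)
v=np.median(v0)-.5
r=np.where(m[int(v)+12])[0];print("back corners on face",pl((r.min(),v),.08),pl((r.max(),v),.08))
g=cv2.cvtColor(im,cv2.COLOR_RGB2GRAY)
for u in(280,285,335,342): print(u,g[:int(v)+4:1,u].tolist())
E
python3 chk.py
```

```text
back edge v [np.int64(68), np.int64(68), np.int64(68), np.int64(68), np.int64(68), np.int64(68), np.int64(68), np.int64(68), np.int64(68)]
back corners on face [80.    13.975 32.461] [ 80.     -16.308   32.7724]
280 [105, 103, 106, 103, 106, 105, 104, 107, 103, 106, 105, 106, 105, 104, 104, 106, 103, 107, 102, 107, 104, 105, 108, 103, 105, 106, 108, 107, 108, 104, 103, 100, 188, 198, 197, 193, 195, 195, 194, 194, 176, 174, 174, 173, 174, 173, 177, 175, 175, 173, 177, 171, 177, 171, 173, 173, 172, 180, 178, 176, 177, 174, 173, 176, 179, 177, 173, 165, 114, 103, 105]
285 [104, 104, 101, 100, 102, 106, 106, 106, 107, 104, 106, 105, 104, 104, 105, 106, 105, 107, 106, 106, 103, 102, 105, 105, 105, 104, 103, 109, 106, 107, 104, 96, 167, 193, 195, 194, 192, 197, 193, 196, 175, 176, 173, 176, 174, 173, 173, 176, 175, 174, 174, 178, 174, 176, 176, 173, 176, 174, 177, 173, 174, 177, 177, 172, 174, 180, 163, 118, 111, 98, 97]
335 [104, 104, 103, 104, 104, 106, 105, 105, 104, 105, 105, 106, 103, 103, 103, 104, 104, 107, 106, 101, 105, 108, 108, 108, 104, 106, 104, 105, 105, 107, 106, 104, 142, 191, 192, 196, 194, 194, 195, 196, 179, 173, 174, 174, 175, 176, 173, 175, 176, 174, 172, 176, 178, 173, 174, 175, 176, 171, 175, 176, 176, 175, 176, 178, 174, 176, 181, 155, 107, 95, 103]
342 [99, 107, 107, 103, 103, 101, 106, 109, 109, 104, 107, 108, 106, 109, 106, 105, 105, 107, 102, 107, 104, 108, 105, 105, 103, 109, 106, 107, 107, 106, 102, 104, 145, 191, 196, 194, 194, 192, 198, 197, 183, 173, 177, 172, 175, 173, 176, 176, 173, 177, 176, 174, 173, 177, 176, 173, 175, 177, 181, 176, 171, 176, 173, 173, 179, 176, 163, 117, 108, 92, 97]
```

```bash
cat > pit.py <<'E'
from h import *
import sys
K=cams.camera_info("wrist")["intrinsics"]
def pit(im,P=None,W=30.):
    a=cv2.cvtColor(im,cv2.COLOR_BGR2HSV);m=cv2.inRange(a,(85,120,40),(100,255,255))>0
    v0=np.median([np.where(m[:,u])[0].min() for u in range(295,336,5)])-.5
    vs=np.arange(int(v0)+10,256);L=[];Rr=[]
    for v in vs:
        r=np.where(m[v,260:370])[0]+260;L.append(r.min()-.5);Rr.append(r.max()+.5)
    # robust line fits
    def fit(y):
        c=np.polyfit(vs,y,1)
        for _ in range(3):
            e=np.abs(np.polyval(c,vs)-y);k=e<0.8;c=np.polyfit(vs[k],np.array(y)[k],1)
        return c
    cl,cr=fit(L),fit(Rr);pts=[]
    for v in(v0,v0+80,v0+160):
        l,r=np.polyval(cl,v),np.polyval(cr,v);d=K[0,0]*W/(r-l);pts.append(np.linalg.solve(K,[(l+r)/2,v,1])*d)
    pts=np.array(pts);t=pts[0]-pts[2]
    print("v0",v0,"cam pitch angle",np.degrees(np.arctan2(-t[1],t[2])),"back cam pt",pts[0])
    return pts
if __name__=="__main__":
    for f in("w3","w4","w5","w6"): pit(cv2.imread(f"pics/{f}.png"))
    for f in("wx","wy"): pit(cv2.imread(f"pics/{f}.png"))
E
python3 pit.py
```

```text
v0 79.5 cam pitch angle 67.23030832416578 back cam pt [  0.0115 -74.6351 192.0125]
v0 79.5 cam pitch angle 66.2556621948982 back cam pt [ -0.0167 -75.1402 193.312 ]
v0 80.5 cam pitch angle 65.95007525398378 back cam pt [  0.0137 -74.5405 192.9971]
v0 80.5 cam pitch angle 66.70513446666925 back cam pt [  0.0279 -74.6586 193.303 ]
v0 67.5 cam pitch angle 73.18672963210594 back cam pt [ -0.132  -75.5756 180.6401]
v0 67.5 cam pitch angle 73.18672963210594 back cam pt [ -0.132  -75.5756 180.6401]
```

```bash
cat > loc.py <<'E'
from pit import *
i=cams.camera_info("wrist");im=cams.camera("wrist")[:,:,::-1].copy();cv2.imwrite("pics/wz.png",im)
P=i["pose"];p=pit(im);w=(P[:3,:3]@p.T).T+P[:3,3]-SEAT
r=np.array([[q@XR,q@YR,q[2]*1e3/1e3] for q in (P[:3,:3]@p.T*1e-3).T+P[:3,3]-SEAT])*1e3
print("top pts rack mm",r);d=r[0]-r[2];print("pitch deg (neg = tip up)",np.degrees(np.arctan2(d[2],d[0])))
E
python3 loc.py; python3 - <<'E'
import sys;sys.path.insert(0,'.')
from pit import *
P=np.load("w6.npy");p=pit(cv2.imread("pics/w6.png"))
r=np.array([[q@XR,q@YR,q[2]] for q in (P[:3,:3]@p.T*1e-3).T+P[:3,3]-SEAT])*1e3;d=r[0]-r[2];print(r,np.degrees(np.arctan2(d[2],d[0])))
E
```

```text
v0 67.5 cam pitch angle 73.18672963210594 back cam pt [ -0.132  -75.5756 180.6401]
top pts rack mm [[78.4654 -1.3147 34.3389]
 [38.4944 -1.2781 32.7771]
 [ 3.3356 -1.2459 31.4033]]
pitch deg (neg = tip up) 2.237677170725425
v0 80.5 cam pitch angle 66.70513446666925 back cam pt [  0.0279 -74.6586 193.303 ]
[[ 53.5731  -2.7908  40.7312]
 [  8.28    -2.5803  42.1305]
 [-29.3277  -2.4055  43.2924]] -1.7696178777638432
```

```bash
python3 - <<'E'
from pit import *
def f(n,P,W):
    p=pit(cv2.imread(f"pics/{n}.png"),W=W)
    r=np.array([[q@XR,q@YR,q[2]] for q in (P[:3,:3]@p.T*1e-3).T+P[:3,3]-SEAT])*1e3;d=r[0]-r[2];print(n,W,r[[0,2]],np.degrees(np.arctan2(d[2],d[0])))
for W in(28.4,28.8):
    f("w6",np.load("w6.npy"),W);f("w5",np.load("w5.npy"),W);f("w4",np.load("w4.npy"),W);f("wz",cams.camera_info("wrist")["pose"],W)
a=cv2.imread("pics/wz.png");m=cv2.cvtColor(a,cv2.COLOR_BGR2HSV)
for v in(64,66,67,68,69,72): print(v,m[v,276:300].tolist())
E
```

```text
v0 80.5 cam pitch angle 66.70513446666926 back cam pt [  0.0265 -70.6768 182.9935]
w6 28.4 [[ 46.0865  -2.7345  48.8607]
 [-32.3929  -2.3698  51.2853]] -1.7696178777638139
v0 80.5 cam pitch angle 65.95007525398377 back cam pt [  0.013  -70.565  182.7039]
w5 28.4 [[ -7.3341  -1.1506  52.5215]
 [-86.0933  -1.1152  55.9977]] -2.5272408014526957
v0 79.5 cam pitch angle 66.25566219489822 back cam pt [ -0.0158 -71.1327 183.002 ]
w4 28.4 [[-116.4265    5.0647   48.9543]
 [-195.2597    4.7458   51.2846]] -1.6931226412323317
v0 67.5 cam pitch angle 73.18672963210592 back cam pt [ -0.125  -71.5449 171.0059]
wz 28.4 [[71.5116 -1.2048 42.1294]
 [ 0.3887 -1.1398 39.3507]] 2.2373078267191526
v0 80.5 cam pitch angle 66.70513446666926 back cam pt [  0.0268 -71.6723 185.5709]
w6 28.8 [[ 47.9581  -2.7486  46.8283]
 [-31.6266  -2.3787  49.2871]] -1.7696178777638545
v0 80.5 cam pitch angle 65.95007525398377 back cam pt [  0.0132 -71.5588 185.2772]
w5 28.8 [[ -5.4655  -1.1605  50.4923]
 [-85.334   -1.1246  54.0175]] -2.527240801452683
v0 79.5 cam pitch angle 66.25566219489822 back cam pt [ -0.016  -72.13
[... 1746 characters left out ...]
, 111], [0, 14, 113], [5, 44, 111], [0, 50, 118], [95, 62, 120], [93, 171, 124], [92, 192, 129], [92, 213, 135], [91, 220, 131], [91, 226, 130], [91, 226, 130], [91, 215, 134], [92, 226, 133], [92, 214, 131], [91, 206, 130], [91, 216, 131], [91, 212, 130], [90, 217, 126], [92, 222, 131], [91, 220, 130], [91, 217, 126]]
72 [[6, 22, 114], [8, 18, 112], [4, 16, 114], [177, 24, 116], [15, 5, 106], [91, 113, 115], [92, 206, 134], [92, 231, 129], [92, 217, 133], [92, 206, 136], [92, 212, 137], [92, 212, 135], [92, 203, 137], [92, 217, 134], [92, 210, 135], [92, 217, 133], [93, 204, 139], [92, 210, 135], [91, 203, 136], [92, 223, 135], [92, 201, 137], [92, 209, 138], [92, 198, 138], [92, 201, 136]]
```

```bash

python3 -m crank '[[0.37,0,-0.12,0,-0.023,0,1],[0,0,0,0,0,0,1]]' | tail -3
python3 tgt.py; python3 loc.py
python3 -m crank '[[0.37,0,-0.12,0,-0.023,0,1],[0,0,0,0,0,0,1]]' | tail -3
python3 tgt.py; python3 loc.py; python3 -c "
from h import *;print(robot.get_obs()['moment'])"
```

```text
ft_force: [-2.6, -24.4, 13.7]
grip_width: 0.0299
grip_force: 60.0
mm off seat x,y,z [-5.2515 -0.5739 -4.5848] rot [-0.0115  0.0708 -0.0034] F rack [-24.4865   0.6692  13.7147] q [-0.2248  0.737   1.4519  0.6531  1.1318 -0.4887]
v0 65.5 cam pitch angle 73.61048501058814 back cam pt [ -0.0557 -75.9339 179.3757]
top pts rack mm [[79.5169 -1.2738 33.8975]
 [39.9043 -1.2143 33.1086]
 [ 4.9398 -1.1617 32.4123]]
pitch deg (neg = tip up) 1.1408784355381028
ft_force: [-1.8, -25.1, 11.6]
grip_width: 0.0296
grip_force: 60.0
mm off seat x,y,z [-5.0653 -0.4474 -3.7698] rot [-0.0112  0.0958 -0.0035] F rack [-25.1387  -0.1763  11.6276] q [-0.2144  0.73    1.449   0.6283  1.1236 -0.4638]
v0 64.5 cam pitch angle 74.40777499899768 back cam pt [  0.0378 -75.6802 177.738 ]
top pts rack mm [[79.9627 -1.2707 34.0571]
 [40.9749 -1.172  33.7097]
 [ 6.3287 -1.0842 33.401 ]]
pitch deg (neg = tip up) 0.5104990998533259
[-2.278   0.1744 -0.0559]
```

```bash

python3 -m crank '[[0.37,0,-0.12,0,-0.023,0,1],[0,0,0,0,0,0,1]]' | tail -3
python3 loc.py
python3 -m crank '[[-0.1,0,0.17,0,-0.01,0,1],[-0.1,0,0.17,0,-0.005,0,1],[0,0,0,0,0,0,1]]' | tail -3
python3 tgt.py; python3 loc.py; python3 chk.py | head -2; python3 -c "
from h import *;print(robot.get_obs()['moment']);p=cams.camera_info('wrist')['pose'][:3,3]-SEAT;print('cam from face',p@XR-.08,p[2]+.13)"
```

```text
ft_force: [0.6, -21.3, 6.6]
grip_width: 0.0298
grip_force: 60.0
v0 65.5 cam pitch angle 74.0820389425923 back cam pt [  0.0655 -75.5514 178.4723]
top pts rack mm [[82.0892 -0.7257 31.6114]
 [42.8554 -0.6379 32.4325]
 [ 8.0844 -0.56   33.1602]]
pitch deg (neg = tip up) -1.1988940172343332
ft_force: [-3.3, -24.7, 16.5]
grip_width: 0.0297
grip_force: 60.0
mm off seat x,y,z [-4.7279 -0.0799 -5.5609] rot [-0.0103  0.1315 -0.0028] F rack [-24.8673   1.3947  16.479 ] q [-0.199   0.7245  1.4457  0.5932  1.1091 -0.431 ]
v0 62.5 cam pitch angle 75.49635474580616 back cam pt [ -0.1    -75.5323 175.3537]
top pts rack mm [[80.8931 -0.7524 31.4818]
 [42.7607 -0.7319 31.7775]
 [ 8.5674 -0.7136 32.0427]]
pitch deg (neg = tip up) -0.44433408133505553
back edge v [np.int64(63), np.int64(63), np.int64(63), np.int64(63), np.int64(63), np.int64(63), np.int64(63), np.int64(63), np.int64(63)]
back corners on face [80.     14.3023 32.4883] [ 80.     -15.3896  32.7985]
[-2.0131  0.4106  0.1214]
cam from face -0.11498034971679827 0.31321844676476146
```

```bash

python3 -m crank '[[-0.22,0,-0.13,0,0,0,1],[-0.1,0,-0.2,0,0,0,1],[0,0,0,0,0,0,1]]' | tail -3
python3 tgt.py; python3 loc.py
python3 -m crank '[[0.1,0,-0.17,0,0,0,1],[0.1,0,-0.17,0,0,0,1],[0,0,0,0,0,0,1]]' | tail -3
python3 tgt.py; python3 loc.py
```

```text
ft_force: [2.2, -10.6, 5.1]
grip_width: 0.0295
grip_force: 60.0
mm off seat x,y,z [-4.8959  0.3653 -5.6533] rot [-0.0081  0.1257 -0.0045] F rack [-10.3586  -2.9828   5.1059] q [-0.2017  0.7256  1.4469  0.5986  1.1116 -0.4342]
v0 62.5 cam pitch angle 74.8305266189388 back cam pt [  0.1785 -76.0058 176.4531]
top pts rack mm [[81.2788 -0.7768 30.9379]
 [42.6729 -0.5959 31.4634]
 [ 8.2485 -0.4345 31.9319]]
pitch deg (neg = tip up) -0.779865102628261
ft_force: [1.8, -6.3, -2.1]
grip_width: 0.0296
grip_force: 60.0
mm off seat x,y,z [-4.3738  2.7973 -4.3042] rot [-0.0036  0.1277 -0.0013] F rack [-6.1334 -2.2886 -2.1003] q [-0.2002  0.7227  1.4477  0.5938  1.1169 -0.4298]
v0 64.5 cam pitch angle 74.15975552602232 back cam pt [  0.1393 -75.5187 177.3589]
top pts rack mm [[81.619   1.7326 31.092 ]
 [42.6355  1.8182 32.1595]
 [ 8.0665  1.8942 33.1061]]
pitch deg (neg = tip up) -1.5685145480665041
```

```bash

python3 -m crank '[[0.05,0,-0.18,0,0,0,1],[0.05,0,-0.18,0,0,0,1],[0,0,0,0,0,0,1]]' | tail -3
python3 tgt.py; python3 loc.py
```

```text
ft_force: [4.4, -5.6, -6.6]
grip_width: 0.0296
grip_force: 60.0
mm off seat x,y,z [-4.1407  4.3462 -1.8792] rot [-0.0001  0.1267  0.0002] F rack [-5.214  -4.7745 -6.6014] q [-0.2004  0.7193  1.4475  0.5921  1.1237 -0.4268]
v0 64.5 cam pitch angle 74.45522605038353 back cam pt [  0.2966 -75.6072 177.5666]
top pts rack mm [[81.9377  3.1041 33.4514]
 [43.0118  3.2077 34.2765]
 [ 8.4067  3.2997 35.01  ]]
pitch deg (neg = tip up) -1.2142578330698892
```

```bash

python3 -m crank '[[0.1,0.1,-0.17,0,0,0,1],[0.1,0.05,-0.17,0,0,0,1],[0,0,0,0,0,0,1]]' | tail -3
python3 tgt.py; python3 loc.py
```

```text
ft_force: [3.2, -5.1, -9.7]
grip_width: 0.0295
grip_force: 60.0
mm off seat x,y,z [-4.0826  4.4988  0.8102] rot [0.0031 0.1275 0.0024] F rack [-4.8719 -3.6113 -9.6668] q [-0.1997  0.7168  1.4429  0.5878  1.1325 -0.4208]
v0 68.5 cam pitch angle 73.33402026677241 back cam pt [  0.5612 -74.8285 179.9178]
top pts rack mm [[81.8574  3.0417 33.5795]
 [42.138   3.192  35.2311]
 [ 7.1525  3.3245 36.6858]]
pitch deg (neg = tip up) -2.3810301355717103
```

The back is held against the upward pull with about 2 mm of play, so the catch is locked. Now I'll lower the bracket gently, release it and back out.

```bash

python3 -m crank '[[-0.15,0.1,0.2,0,0,0,1],[-0.15,0.1,0.2,0,0,0,1],[0,0,0,0,0,0,1]]' | tail -3
python3 tgt.py; python3 loc.py
python3 -m crank '[[0,0,0,0,0,0,0.6],[0,0,0,0,0,0,0.5],[0,0,0,0,0,0,0.4],[0,0,0,0,0,0,0.3],[0,0,0,0,0,0,0.2]]'
python3 -m crank '[[0,0,0,0,0,0,0.1],[0,0,0,0,0,0,0]]'
python3 loc.py; python3 tgt.py
```

```text
ft_force: [-0.6, -6.5, -2.5]
grip_width: 0.0293
grip_force: 60.0
mm off seat x,y,z [-3.6802  3.7727 -2.0513] rot [0.0054 0.1231 0.0043] F rack [-6.572   0.133  -2.5288] q [-0.2006  0.7235  1.4402  0.5918  1.1342 -0.4256]
v0 66.5 cam pitch angle 74.20956020414162 back cam pt [  0.3179 -75.1193 178.4943]
top pts rack mm [[82.0328  2.6004 32.5808]
 [42.871   2.5966 33.4366]
 [ 8.123   2.5933 34.196 ]]
pitch deg (neg = tip up) -1.2519921680961232
time: 16.25
position: [0.6678, 0.0998, 0.1984]
tool_rot: [0.707, 0.656, 0.193, -0.181]
ft_force: [1.2, 0.9, -0.2]
grip_width: 0.0632
grip_force: 0.0
time: 16.5
position: [0.6679, 0.0995, 0.1983]
tool_rot: [0.707, 0.656, 0.193, -0.181]
ft_force: [-0.0, 0.8, 0.7]
grip_width: 0.0811
grip_force: 0.0
v0 73.5 cam pitch angle 76.11841171113014 back cam pt [ -1.2808 -72.0765 178.6114]
top pts rack mm [[79.4482  3.1909 31.1856]
 [41.0989  3.1905 30.7728]
 [ 6.5071  3.1901 30.4005]]
pitch deg (neg = tip up) 0.6167321760418684
mm off seat x,y,z [-3.3698  2.7634 -2.4906] rot [0.0034 0.1238 0.0028] F rack [ 0.1285 -0.3108 -0.0977] q [-0.1998  0.7241  1.4398  0.5924  1.1311 -0.4252]
```

```bash

python3 -m crank '[[-2.1,0,-1.25,0,0,0,0],[-4.3,0,-2.55,0,0,0,0],[-4.3,0,-2.55,0,0,0,0],[-4.3,0,-2.55,0,0,0,0],[0,0,0,0,0,0,0]]'
python3 - <<'E'
from h import *
for cam in("top","side"):
    im=cams.camera(cam);cv2.imwrite(f"pics/{cam}8.png",im[:,:,::-1]);a=cv2.cvtColor(im,cv2.COLOR_RGB2HSV)
    m=cv2.inRange(a,(83,90,40),(100,255,255));n,l,s,c=cv2.connectedComponentsWithStats(m)
    print(cam,s[1:][s[1:,4]>15].tolist())
    for y in(-.085,.085):
        C=MID+y*YR
        print(y,"tip top",[proj(cam,C-.16*XR+e*YR+[0,0,.168-d]).round(1).tolist() for e in(.015,-.015) for d in(0,.005)],"back top",[proj(cam,C+e*YR+[0,0,.168]).round(1).tolist() for e in(.015,-.015)])
E
python3 tgt.py
```

```text
time: 17.18
position: [0.6553, -0.0805, 0.1983]
tool_rot: [0.709, 0.654, 0.193, -0.179]
ft_force: [-0.8, 1.0, 0.2]
grip_width: 0.0871
grip_force: 0.0
top [[274, 195, 20, 13, 251], [270, 254, 18, 12, 174]]
-0.085 tip top [[292.3, 204.7], [292.4, 204.9], [293.0, 194.1], [293.1, 194.4]] back top [[235.8, 201.4], [236.5, 190.9]]
0.085 tip top [[288.5, 265.0], [288.7, 265.0], [289.2, 254.3], [289.3, 254.3]] back top [[231.6, 261.6], [232.3, 250.9]]
side [[292, 207, 38, 32, 691], [250, 227, 37, 34, 707]]
-0.085 tip top [[321.9, 229.4], [321.9, 230.7], [329.0, 225.5], [329.0, 226.8]] back top [[289.9, 207.2], [296.9, 203.6]]
0.085 tip top [[279.1, 252.9], [279.2, 254.1], [287.0, 248.6], [287.0, 249.8]] back top [[247.8, 228.2], [255.5, 224.4]]
mm off seat x,y,z [-179.4739    2.2361   -2.4138] rot [0.0038 0.1235 0.0004] F rack [ 1.0811  0.4327 -0.5423] q [-0.4596  0.7415  1.3967  0.5172  1.267  -0.6068]
```

Both bracket tips sit where they are predicted in the top and side views. The top view has free-bracket rows 195–207 and partner rows 254–265, so the lower bracket hangs level with its partner. Next is the tray.

```bash
cat > tray.py <<'E'
from h import *
TH=np.radians(50);AZT=np.radians(139.23);C=np.array([.4894,-.1383,0])
def pick(back,gx=-.03,gz=.048):
    T=Rtool(AZT,TH,1);x=np.array([np.cos(AZT),np.sin(AZT),0]);z=T.as_matrix()[:,2]
    return C+gx*x+[0,0,gz]-(.051+back)*z,T
def plan(pos,T,n,lift=0):
    o=robot.get_obs();r=R.from_quat(o["tool_rot"]);s,t=rows(pos,T,o);print("total",s,t,"from",o["position"],"to",pos)
    prev=o["position"]
    for k in range(n):
        f=(k+1)/n;w=o["position"]+(pos-o["position"])*f+[0,0,lift*np.sin(np.pi*f)]
        print((r*R.from_rotvec(t*k/n)).inv().apply(w-prev).round(4)*100,(t/n).round(4));prev=w
E
python3 - <<'E'
from tray import *
p,T=pick(.09);plan(p,T,8,.05)
for q in(1.7,1.9,2.1): print(wrist_sol(-.55,q,T))
E
```

```text
total [-16.514   -4.8827  -2.8327] [ 0.6057  0.311  -0.7183] from [ 0.6547 -0.0761  0.1983] to [ 0.5939 -0.2284  0.1386]
[-1.09 -0.62 -2.  ] [ 0.0757  0.0389 -0.0898]
[-1.1  -0.85 -1.74] [ 0.0757  0.0389 -0.0898]
[-1.26 -1.06 -1.27] [ 0.0757  0.0389 -0.0898]
[-1.54 -1.23 -0.67] [ 0.0757  0.0389 -0.0898]
[-1.89 -1.38 -0.05] [ 0.0757  0.0389 -0.0898]
[-2.23 -1.52  0.51] [ 0.0757  0.0389 -0.0898]
[-2.49 -1.66  0.92] [ 0.0757  0.0389 -0.0898]
[-2.59 -1.8   1.15] [ 0.0757  0.0389 -0.0898]
[ 0.1661  2.3009 -1.3552]
[ 0.1435  2.1033 -1.3933]
[ 0.1308  1.9051 -1.4234]
```

```bash

python3 -m crank '[[-1.1,-0.6,-2,0.076,0.039,-0.09,0],[-1.1,-0.85,-1.75,0.076,0.039,-0.09,0],[-1.25,-1.05,-1.3,0.076,0.039,-0.09,0],[-1.55,-1.25,-0.7,0.076,0.039,-0.09,0],[-1.9,-1.4,-0.05,0.076,0.039,-0.09,0]]' >/dev/null
python3 -m crank '[[-2.2,-1.5,0.5,0.076,0.039,-0.09,0],[-2.5,-1.65,0.9,0.076,0.039,-0.09,0],[-2.6,-1.8,1.15,0.076,0.039,-0.09,0],[0,0,0,0,0,0,0]]' 
python3 - <<'E'
from tray import *
p,T=pick(.05);print(rows(p,T),robot.get_obs()["q"])
i=cams.camera_info("wrist");im=cams.camera("wrist");cv2.imwrite("pics/w9.png",im[:,:,::-1]);np.save("w9.npy",i["pose"])
# predicted rim corners and handle-top ends in image vs. wood mask
x=np.array([np.cos(AZT),np.sin(AZT),0]);y=np.array([-x[1],x[0],0])
for a,b in((.06,.105),(.06,-.105),(-.06,.105),(-.06,-.105)): print("rim",a,b,proj("",C+a*x+b*y+[0,0,.038],i).round(1))
for a in(.05,-.05): print("handle",a,[proj("",C+a*x+b*y+[0,0,.066],i).round(1).tolist() for b in(.005,-.005)])
h=cv2.cvtColor(im,cv2.COLOR_RGB2HSV);m=cv2.inRange(h,(12,50,90),(30,255,255))
m[290:]=0
n,l,s,c=cv2.connectedComponentsWithStats(m);k=1+s[1:,4].argmax();print(s[k])
for v in range(s[k][1],s[k][1]+s[k][3],15):
    r=np.where(l[v]==k)[0]
    if len(r):print(v,r.min(),r.max(),end="; ")
ct=max(cv2.findContours((l==k).astype(np.uint8),0,2)[0],key=cv2.contourArea);print(cv2.approxPolyDP(ct,6,True)[:,0].tolist())
E
```

```text
time: 18.4
position: [0.5944, -0.2261, 0.1366]
tool_rot: [0.313, 0.849, 0.147, -0.399]
ft_force: [-1.6, 0.2, -0.3]
grip_width: 0.0872
grip_force: 0.0
(array([ 0.0584, -0.1855,  3.7818]), array([-0.0045, -0.0064,  0.0022])) [-0.5765  1.0431  1.0117  0.1074  1.9596 -1.4456]
rim 0.06 0.105 [172.4 155.6]
rim 0.06 -0.105 [454.1 156.7]
rim -0.06 0.105 [130.6 303.6]
rim -0.06 -0.105 [493.3 305.4]
handle 0.05 [[305.6, 136.6], [320.4, 136.7]]
handle -0.05 [[302.4, 265.2], [321.1, 265.3]]
[  133   141   354   149 38598]
141 306 314; 156 303 317; 171 166 455; 186 162 459; 201 158 463; 216 154 467; 231 149 471; 246 145 475; 261 141 478; 276 136 483; [[133, 287], [181, 289], [184, 264], [203, 260], [217, 289], [414, 289], [428, 278], [444, 289], [486, 289], [452, 158], [318, 158], [314, 141], [304, 143], [302, 158], [170, 158]]
```

```bash

python3 - <<'E'
import re
from tray import *
x=np.array([np.cos(AZT),np.sin(AZT),0]);y=np.array([-x[1],x[0],0]);c=C-.0015*x+.0018*y
s=open("tray.py").read().replace("C=np.array([.4894,-.1383,0])",f"C=np.array([{c[0]:.4f},{c[1]:.4f},0])");open("tray.py","w").write(s)
import tray;tray.C=c
p,T=pick(.0);print(c,rows(p,T))
E
```

```text
[ 0.4894 -0.1406  0.    ] (array([-0.1708, -0.4036,  8.8203]), array([-0.0036, -0.004 ,  0.0024]))
```

```bash

python3 -m crank '[[-0.1,-0.4,3,-0.0036,-0.004,0.0024,0],[-0.07,0,3,0,0,0,0],[0,0,2,0,0,0,0],[0,0,0.8,0,0,0,0],[0,0,0,0,0,0,0.4]]' 50
python3 -c "
from tray import *
p,T=pick(0);print(rows(p,T),robot.get_obs()['ft_force'])"
python3 -m crank '[[0,0,0,0,0,0,1],[0,0,0,0,0,0,1],[0,0,0,0,0,0,1],[0,0,0,0,0,0,1],[0,0,0,0,0,0,1]]' 60
python3 -m crank '[[0,0,0,0,0,0,1],[0,0,0,0,0,0,1],[0,0,0,0,0,0,1],[0,0,0,0,0,0,1],[0,0,0,0,0,0,1]]' 60
```

```text
time: 19.08
position: [0.5429, -0.187, 0.0828]
tool_rot: [0.316, 0.851, 0.147, -0.394]
ft_force: [0.2, -1.0, -0.0]
grip_width: 0.0829
grip_force: 0.0
(array([-0.0357,  0.0234,  0.2632]), array([-0.0003,  0.0048,  0.001 ])) [ 0.1874 -1.0438 -0.0003]
time: 19.7
position: [0.5423, -0.1875, 0.0815]
tool_rot: [0.316, 0.85, 0.147, -0.395]
ft_force: [0.5, -0.3, -0.6]
grip_width: 0.035
grip_force: 0.0
time: 20.32
position: [0.5425, -0.1873, 0.0815]
tool_rot: [0.315, 0.85, 0.147, -0.395]
ft_force: [1.8, 1.6, 0.3]
grip_width: 0.0096
grip_force: 60.0
```

```bash

python3 - <<'E'
from tray import *
o=robot.get_obs();r=R.from_quat(o["tool_rot"]);z=r.as_matrix()[:,2];az=np.arctan2(z[1],z[0]);print("az",np.degrees(az),"lean",np.degrees(np.arccos(-z[2])))
c=r.inv().apply(C-o["position"]);print(c);c[1]=0
np.savez("tgrip.npz",c=c,rel=(r.inv()*R.from_euler("Z",az)).as_quat())
E
cat >> tray.py <<'E'
import sys
def now():
    g=np.load("tgrip.npz");o=robot.get_obs();r=R.from_quat(o["tool_rot"]);m=o["position"]+r.apply(g["c"])-PLACE
    Rb=R.from_euler("Z",AZ).inv()*r*R.from_quat(g["rel"]);f=o["ft_force"]
    print("tray off place mm",(np.array([m@XR,m@YR,m[2]])*1e3).round(1),"rot",Rb.as_rotvec().round(4),"F",np.array([f@XR,f@YR,f[2]]).round(1))
def tgt(dx,dy,dz):
    g=np.load("tgrip.npz");T=R.from_euler("Z",AZ)*R.from_quat(g["rel"]).inv()
    return PLACE+dx*XR+dy*YR+[0,0,dz]-T.apply(g["c"]),T
if __name__=="__main__":
    now()
    if len(sys.argv)>3: print(rows(*tgt(*map(float,sys.argv[1:4]))))
E
python3 -m crank '[[0.75,0,-0.65,0,0,0,1],[1.5,0,-1.3,0,0,0,1],[3,0,-2.6,0,0,0,1],[3.5,0,-2.9,0,0,0,1],[3.5,0,-2.9,0,0,0,1]]'
python3 tray.py
python3 - <<'E'
from tray import *
p,T=tgt(-.2,0,.035);plan(p,T,8)
E
```

```text
az 139.23181996326338 lean 49.8090844183287
[-0.0167  0.0007  0.1066]
time: 20.95
position: [0.5422, -0.1877, 0.2445]
tool_rot: [0.316, 0.851, 0.146, -0.394]
ft_force: [0.8, -0.9, -4.0]
grip_width: 0.0095
grip_force: 60.0
tray off place mm [-313.    75.9   -5.2] rot [-0.0001  0.0016  0.9369] F [-0.8 -0.9 -4. ]
total [5.2776 7.9021 0.0338] [-0.7156  0.0009  0.6046] from [ 0.5422 -0.1877  0.2445] to [ 0.5677 -0.1054  0.2845]
[0.66 0.99 0.  ] [-0.0895  0.0001  0.0756]
[0.73 0.93 0.09] [-0.0895  0.0001  0.0756]
[0.8  0.86 0.17] [-0.0895  0.0001  0.0756]
[0.86 0.78 0.24] [-0.0895  0.0001  0.0756]
[0.92 0.69 0.31] [-0.0895  0.0001  0.0756]
[0.97 0.59 0.37] [-0.0895  0.0001  0.0756]
[1.01 0.48 0.41] [-0.0895  0.0001  0.0756]
[1.04 0.36 0.45] [-0.0895  0.0001  0.0756]
```

```bash

python3 -m crank '[[0.65,1,0,-0.0895,0,0.0756,1],[0.75,0.95,0.1,-0.0895,0,0.0756,1],[0.8,0.85,0.15,-0.0895,0,0.0756,1],[0.85,0.8,0.25,-0.0895,0,0.0756,1],[0.9,0.7,0.3,-0.0895,0,0.0756,1]]' >/dev/null
python3 -m crank '[[0.95,0.6,0.35,-0.0895,0,0.0756,1],[1,0.5,0.4,-0.0895,0,0.0756,1],[1.05,0.35,0.45,-0.0895,0,0.0756,1],[0,0,0,0,0,0,1]]'
python3 tray.py -0.1 0 .022
```

```text
time: 22.08
position: [0.5674, -0.1049, 0.2836]
tool_rot: [0.665, 0.617, 0.308, -0.286]
ft_force: [-0.0, -0.2, -3.3]
grip_width: 0.0094
grip_force: 60.0
tray off place mm [-199.6    0.6   34. ] rot [0.0005 0.0009 0.0024] F [-0.2 -0.  -3.3]
(array([5.508 , 0.0644, 8.3783]), array([-0.0022,  0.0009,  0.0011]))
```

```bash

python3 -m crank '[[2.75,0.03,4.2,-0.001,0,0,1],[2.75,0.03,4.2,-0.001,0,0,1],[0,0,0,0,0,0,1]]'
cat > tv.py <<'E'
from tray import *
now();g=np.load("tgrip.npz");o=robot.get_obs();r=R.from_quat(o["tool_rot"]);Rb=r*R.from_quat(g["rel"]);c=o["position"]+r.apply(g["c"])
i=cams.camera_info("wrist");im=cams.camera("wrist");cv2.imwrite("pics/tv.png",im[:,:,::-1])
for a,b in((.06,.105),(.06,-.105),(-.06,.105),(-.06,-.105)): print("rim",a,b,proj("",c+Rb.apply([a,b,.038]),i).round(1))
h=cv2.cvtColor(im,cv2.COLOR_RGB2HSV);m=cv2.inRange(h,(12,50,90),(30,255,255));m[270:]=0
n,l,s,ce=cv2.connectedComponentsWithStats(m);k=1+s[1:,4].argmax();print(s[k])
for u in(200,230,260,360,390,420): print((u,np.where(l[:,u]==k)[0].min()),end=" ")
for v in(170,190,210,230,250):
    q=np.where(l[v]==k)[0]
    if len(q):print((v,q.min(),q.max()),end=" ")
E
python3 tv.py;echo; python3 tray.py 0 0 .02
```

```text
time: 22.45
position: [0.5755, -0.0028, 0.2699]
tool_rot: [0.663, 0.618, 0.308, -0.288]
ft_force: [1.3, 0.4, -3.7]
grip_width: 0.0097
grip_force: 60.0
tray off place mm [-97.    0.8  20.5] rot [ 0.0019 -0.0011  0.0065] F [ 0.5 -1.3 -3.7]
rim 0.06 0.105 [120.4 167.2]
rim 0.06 -0.105 [509.5 167.9]
rim -0.06 0.105 [ 35.1 403. ]
rim -0.06 -0.105 [594.8 403.8]
[   84    79   461   191 40674]
(200, np.int64(169)) (230, np.int64(169)) (260, np.int64(88)) (360, np.int64(169)) (390, np.int64(169)) (420, np.int64(169)) (170, np.int64(120), np.int64(509)) (190, np.int64(103), np.int64(516)) (210, np.int64(105), np.int64(523)) (230, np.int64(98), np.int64(530)) (250, np.int64(91), np.int64(538)) 
tray off place mm [-99.   -0.7  20.4] rot [-0.0002  0.0006  0.0038] F [-0.1 -0.3 -2.3]
(array([ 6.3582, -0.0544,  7.5852]), array([-0.0028,  0.0006,  0.0026]))
```

```bash

python3 -m crank '[[2.5,-0.02,3,-0.001,0,0.001,1],[2.5,-0.02,3,-0.001,0,0.001,1],[1.35,-0.02,1.55,-0.001,0,0.001,1],[0,0,0,0,0,0,1],[0,0,0,0,0,0,1]]'
python3 tray.py 0 0 0.004
```

```text
time: 23.12
position: [0.5849, 0.0909, 0.2698]
tool_rot: [0.667, 0.614, 0.31, -0.284]
ft_force: [0.8, -0.3, -3.3]
grip_width: 0.0097
grip_force: 60.0
tray off place mm [-3.1 -2.6 20.2] rot [-0.0014  0.0009 -0.0068] F [-0.2 -0.8 -3.3]
(array([-1.0466, -0.2066,  1.2744]), array([ 0.0061,  0.0009, -0.0033]))
```

```bash

python3 -m crank '[[-0.5,-0.2,0.65,0.006,0,-0.003,1],[-0.55,0,0.62,0,0,0,1],[0,0,0,0,0,0,1],[0,0,0,0,0,0,1]]'
python3 tray.py 0 0 0.0
python3 -m crank '[[-0.15,0,0.13,0,0,0,1],[-0.15,0,0.13,0,0,0,1],[0,0,0,0,0,0,1]]' | grep ft
python3 tray.py 0 0 -.002
```

```text
time: 23.62
position: [0.5826, 0.0952, 0.2534]
tool_rot: [0.665, 0.616, 0.309, -0.287]
ft_force: [0.5, -0.0, -2.7]
grip_width: 0.0098
grip_force: 60.0
tray off place mm [1.2 0.7 3.9] rot [ 0.0016 -0.0006  0.    ] F [ 0.  -0.5 -2.7]
(array([-0.3702,  0.0573,  0.1637]), array([-0.0011, -0.0006, -0.0012]))
ft_force: [0.0, -0.2, -4.2]
tray off place mm [1.4 0.8 0.1] rot [ 0.0012 -0.0004  0.0003] F [-0.2 -0.1 -4.2]
(array([-0.2446,  0.0643,  0.0303]), array([-0.0011, -0.0004, -0.0007]))
```

```bash

for k in 1; do python3 -m crank '[[-0.08,0,0.065,0,0,0,1],[0,0,0,0,0,0,1]]' | grep ft; done
python3 -m crank '[[-0.08,0,0.065,0,0,0,1],[0,0,0,0,0,0,1]]' | grep ft
python3 -m crank '[[-0.08,0,0.065,0,0,0,1],[0,0,0,0,0,0,1]]' | grep ft
python3 tray.py
```

```text
ft_force: [0.2, -1.3, 1.1]
ft_force: [-1.1, -2.9, 6.0]
ft_force: [-2.6, -6.2, 11.0]
tray off place mm [ 1.5  0.5 -0.3] rot [-0.0001 -0.0041  0.0008] F [-6.4  2.1 11. ]
```

```bash

python3 -m crank '[[0.12,0,-0.1,0,0,0,1],[0,0,0,0,0,0,1]]' | grep ft
python3 tray.py
python3 -m crank '[[0,0,0,0,0,0,0.85],[0,0,0,0,0,0,0.8],[0,0,0,0,0,0,0.75],[0,0,0,0,0,0,0.7],[0,0,0,0,0,0,0.6]]' 10
python3 -m crank '[[0,0,0,0,0,0,0.5],[0,0,0,0,0,0,0.4],[0,0,0,0,0,0,0.3],[0,0,0,0,0,0,0.3],[0,0,0,0,0,0,0.3]]'
python3 tv.py
```

```text
ft_force: [-1.5, -3.3, 7.1]
tray off place mm [ 1.4  0.6 -0.3] rot [ 0.0004 -0.0018  0.0004] F [-3.4  1.2  7.1]
time: 25.62
position: [0.5826, 0.0954, 0.248]
tool_rot: [0.665, 0.616, 0.309, -0.286]
ft_force: [0.4, -0.7, 0.0]
grip_width: 0.0299
grip_force: 0.0
time: 26.25
position: [0.5826, 0.0954, 0.2481]
tool_rot: [0.665, 0.616, 0.309, -0.286]
ft_force: [0.0, 0.2, -0.7]
grip_width: 0.0602
grip_force: 0.0
tray off place mm [ 1.3  0.8 -1.4] rot [ 0.0012 -0.0003  0.0003] F [ 0.2 -0.  -0.7]
rim 0.06 0.105 [120.5 167.2]
rim 0.06 -0.105 [509.4 167.9]
rim -0.06 0.105 [ 35.2 402.9]
rim -0.06 -0.105 [594.7 403.6]
[   54   122   550   148 46743]
(200, np.int64(167)) (230, np.int64(148)) (260, np.int64(149)) (360, np.int64(167)) (390, np.int64(167)) (420, np.int64(167)) (170, np.int64(118), np.int64(587)) (190, np.int64(111), np.int64(600)) (210, np.int64(104), np.int64(572)) (230, np.int64(96), np.int64(532)) (250, np.int64(89), np.int64(539))
```

```bash

python3 -m crank '[[0,0,-1.5,0,0,0,0.3],[0,0,-3,0,0,0,0.3],[0,0,-5,0,0,0,0.3],[0,0,-5,0,0,0,0.3],[0,0,-5,0,0,0,0.3]]'
python3 -m crank '[[0,0,0,0,0,0,0.3],[0,0,0,0,0,0,0.3],[0,0,0,0,0,0,0.3]]' | head -2
python3 - <<'E'
from tray import *
for cam in("wrist","top","side"):
    i=cams.camera_info(cam);im=cams.camera(cam);cv2.imwrite(f"pics/{cam}F.png",im[:,:,::-1]);h=cv2.cvtColor(im,cv2.COLOR_RGB2HSV)
    pr=np.array([proj(cam,PLACE+a*XR+b*YR+[0,0,.038],i) for a,b in((.06,.105),(.06,-.105),(-.06,-.105),(-.06,.105))]).round(1);print(cam,"rim pred",pr.tolist())
    t=cv2.inRange(h,(83,90,40),(100,255,255));n,l,s,c=cv2.connectedComponentsWithStats(t);print("teal",s[1:][s[1:,4]>15].tolist())
    m=cv2.inRange(h,(12,50,90),(30,255,255));n,l,s,c=cv2.connectedComponentsWithStats(m);o=s[1:][s[1:,4]>150];print("wood",o.tolist())
    if cam=="wrist":
        k=1+s[1:,4].argmax();ct=max(cv2.findContours((l==k).astype(np.uint8),0,2)[0],key=cv2.contourArea);print(cv2.approxPolyDP(ct,4,True)[:,0].tolist())
    for nm,P in(("free tip",MID-.085*YR-.16*XR+[0,0,.165]),("part tip",MID+.085*YR-.16*XR+[0,0,.165])): print(nm,proj(cam,P,i).round(1))
E
```

```text
time: 26.92
position: [0.5709, -0.0551, 0.3757]
tool_rot: [0.666, 0.616, 0.309, -0.286]
ft_force: [1.4, 0.4, -0.1]
grip_width: 0.0607
grip_force: 0.0
time: 27.3
position: [0.5706, -0.0521, 0.373]
wrist rim pred [[211.4, 145.8], [422.4, 145.8], [443.5, 248.0], [190.7, 247.8]]
teal [[202, 269, 52, 35, 884], [376, 270, 52, 36, 851]]
wood [[207, 0, 119, 25, 2887], [335, 0, 56, 14, 597], [0, 34, 69, 25, 1453], [147, 123, 296, 205, 29882], [442, 129, 77, 58, 3391], [138, 311, 31, 71, 1160], [460, 311, 31, 71, 1127], [208, 365, 432, 57, 11218]]
[[147, 206], [154, 224], [174, 230], [196, 217], [189, 245], [171, 247], [164, 242], [175, 250], [191, 249], [201, 268], [296, 269], [292, 327], [336, 327], [334, 269], [431, 269], [442, 246], [421, 146], [322, 145], [319, 132], [311, 133], [310, 145], [280, 145], [275, 123], [263, 145], [241, 139], [241, 145], [210, 146], [198, 206], [189, 190], [185, 202], [170, 212]]
free tip [413.5 296.8]
part tip [220.4 296.6]
top rim pred [[234.3, 263.6], [239.6, 187.2], [283.2, 189.7], [278.3, 266.2]]
teal [[283, 195, 11, 13, 133], [279, 254, 11, 12, 113]]
wood [[468, 118, 72, 66, 2522], [181, 130, 34, 31, 227], [269, 189, 46, 79, 1221], [223, 197, 20, 19, 285], [222, 217, 25, 31, 712], [595, 216, 22, 76, 1016], [26, 227, 21, 105, 1062], [605, 426, 23, 54, 892], [23, 432, 20, 48, 700]]
free tip [292.7 199.5]
part tip [289.  259.6]
side rim pred [[248.2, 221.4], [300.6, 195.6], [324.9, 211.7], [271.9, 239.7]]
teal [[304, 225, 26, 14, 208], [250, 237, 37, 24, 397]]
wood [[253, 148, 38, 35, 859], [247, 190, 76, 102, 3140], [107, 199, 39, 39, 582], [354, 207, 286, 273, 21965], [223, 224, 21, 32, 474], [214, 259, 23, 25, 408], [403, 268, 32, 21, 399], [0, 397, 51, 83, 2295]]
free tip [325.5 228.2]
part tip [283.1 251.5]
```

The tray rim is within about 2 px of its predicted place in the wrist view. The two bracket tips are symmetric and level (rows 269–304 and 270–306), and the hand is clear of everything.

```bash
python3 -c "
from rig import ticket;print(ticket.hand_in())"
```

```text
the job is handed in; nothing more can be done
None
```

The lower bracket is hooked on and locked (a light upward pull could not lift it), the tray of dies sits level, square and centred across both brackets, and the job was handed in at about 27 s; I didn't touch the last, jar or can on purpose, but didn't re-measure them at the end.

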